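# Warm a batch of tarts on the gas plate

### The job

The warming plate's gas cock has been left partly open: first turn its handle fully shut, then set every filled tart from the tray on the steel warming plate, right way up, side by side and clear of its edges (leave the stack of empty cases on the tray). With the tarts on the plate and the gas still shut, press the flame-safety lever down until it stays down by itself, and then turn the gas handle to half open, over the thick 45-degree mark. Leave everything else where it is; if a tart gets knocked about, put it back on the plate.

Things in the scene. Friction and masses are not known exactly. Their poses are not given: they have to be found in the camera images.
- tart0: a filled tart: round fluted pastry case with dark filling, 56 mm across, 22 mm tall, about 45 g, right way up on the tray; origin at the centre of its underside, z up. Four or five tarts (tart0 to tart4) are there; an absent one reads None
- tart1: a filled tart: round fluted pastry case with dark filling, 56 mm across, 22 mm tall, about 45 g, right way up on the tray; origin at the centre of its underside, z up. Four or five tarts (tart0 to tart4) are there; an absent one reads None
- tart2: a filled tart: round fluted pastry case with dark filling, 56 mm across, 22 mm tall, about 45 g, right way up on the tray; origin at the centre of its underside, z up. Four or five tarts (tart0 to tart4) are there; an absent one reads None
- tart3: a filled tart: round fluted pastry case with dark filling, 56 mm across, 22 mm tall, about 45 g, right way up on the tray; origin at the centre of its underside, z up. Four or five tarts (tart0 to tart4) are there; an absent one reads None
- tart4: a filled tart: round fluted pastry case with dark filling, 56 mm across, 22 mm tall, about 45 g, right way up on the tray; origin at the centre of its underside, z up. Four or five tarts (tart0 to tart4) are there; an absent one reads None
- shells: bystander among the tarts on the tray: three empty nested pastry cases, one round stack 56 mm across and 46 mm tall, hollow on top and without filling; stays on the tray. Origin at the centre of its underside
- tray: shallow aluminium tray, fixed, 250 mm (its x) by 320 mm (its y), floor 4 mm above the table, rim 14 mm high. It stands on one side (left or right) of the robot's midline. Origin at the centre of its underside
- warmer: gas warming plate, fixed: flat dark steel top 230 mm (its x) by 310 mm (its y), 65 mm above the table, no rim; on the side opposite the tray. Origin at the centre of its underside, at table height, z up
- cock: gas cock, fixed, near the midline: grey foot 90 x 80 mm, brass body with a level pipe along its y axis, and a white dial disc of 55 mm radius whose top is 50 mm above the table, with three black marks: at its x axis (shut), at 45 degrees between x and y (thick mark, half open), and at its y axis (fully open). Origin at table height under the handle's axis; x points along the shut handle
- gas_handle (a joint): opening angle of the gas cock's handle, rad: 0 shut (handle across the pipe, at its stop), 0.785 half open (over the thick mark), 1.571 fully open (along the pipe, at its stop); opens anticlockwise seen from above about a vertical axis; stays where it is left (friction about 0.1 N m). Found partly open, 0.35 to 1.1
- gas_grip (a point): top of the handle on its turning axis, 88 mm above the table. The handle is a steel bar 14 mm thick and 24 mm tall (64 to 88 mm above the table), 75 mm long: from 20 mm behind the axis to 55 mm ahead of it. The point turns with the handle: its x points along the bar to the long end, z up
- lever_base: fixed grey foot (150 x 70 mm) of the flame-safety lever, near the midline, in front of or behind the gas cock. Origin at table height in the middle of the foot; the lever's hinge lies along y at x = +50 mm, z = 45 mm, and its pad at the -x end (towards the robot). A post 58 mm tall beside the lever at y = +29 mm, x = -10 mm holds the detent ball
- flame_lever (a joint): flame-safety lever, rad pressed down: 0 up (at rest, sprung; arm 0.40 rad above level), 0.5 bottom stop. It takes 2 N at first and about 8 N on the pad at most; past about 0.35 the ball detent snaps over and from there it stays down by itself at about 0.45; let go earlier it springs back up
- lever_pad (a point): centre of the upper face of the lever's black pad (40 mm along its x by 45 mm), 95 mm from the hinge; about 90 mm above the table when up, 46 mm when down (the pad goes down on an arc about the hinge); its z is the pad's normal
- bowl: bystander: steel mixing bowl, 170 mm across, 75 mm tall, far side of the table
- carton: bystander: pastry carton 110 x 170 x 70 mm, far side
- butter: bystander: block of butter 60 x 50 x 35 mm, far side
- phone: bystander: black phone lying flat, 75 x 150 x 9 mm, close in front of the robot
- spatula: bystander: spatula 200 mm long lying on the table, far right
- jar: bystander: jar 60 mm across, 100 mm tall, far left
Mind the look-alikes: they are no part of the job. Leave any orange or red look-alike of the tart4 alone.

How it is judged:
On the way, in this order (a step that is already met when the one before it is completed fails the run):
1. the gas handle is fully shut and let go (value of joint gas_handle below 0.09 rad and contact force between gas_handle and the fingers below 0.1 N), for 0.2 s.
2. every tart stands on the warming plate, released, with the gas shut (value of joint gas_handle below 0.09 rad and x of tart0 in the frame of warmer between -0.09 and 0.09 m and y of tart0 in the frame of warmer between -0.13 and 0.13 m and z of tart0 in the frame of warmer between 0.06 and 0.071 m and angle between each of tart0, tart1, tart2, tart3, tart4's own z axis and vertical below 0.15 rad and contact force between each of tart0, tart1, tart2, tart3, tart4 and the fingers below 0.1 N and linear speed of each of tart0, tart1, tart2, tart3, tart4 below 0.02 m/s and x of tart1 in the frame of warmer between -0.09 and 0.09 m and y of tart1 in the frame of warmer between -0.13 and 0.13 m and z of tart1 in the frame of warmer between 0.06 and 0.071 m and x of tart2 in the frame of warmer between -0.09 and 0.09 m and y of tart2 in the frame of warmer between -0.13 and 0.13 m and z of tart2 in the frame of warmer between 0.06 and 0.071 m and x of tart3 in the frame of warmer between -0.09 and 0.09 m and y of tart3 in the frame of warmer between -0.13 and 0.13 m and z of tart3 in the frame of warmer between 0.06 and 0.071 m and x of tart4 in the frame of warmer between -0.09 and 0.09 m and y of tart4 in the frame of warmer between -0.13 and 0.13 m and z of tart4 in the frame of warmer between 0.06 and 0.071 m), for 0.2 s.
3. the lever stays down by itself, with the gas shut (value of joint gas_handle below 0.09 rad and value of joint flame_lever above 0.38 rad and contact force between flame_lever and the fingers below 0.1 N), for 0.3 s.
At the end, for the whole second after the job is handed in: the gas handle stands at half open (45 degrees, within 6), let go; the lever stays down; every tart stands upright and at rest on top of the warming plate, its centre at least 25 mm inside the plate's edges (value of joint gas_handle between 0.68 and 0.89 rad and contact force between each of gas_handle, flame_lever, tart0, tart1, tart2, tart3, tart4 and the fingers below 0.1 N and value of joint flame_lever above 0.38 rad and x of tart0 in the frame of warmer between -0.09 and 0.09 m and y of tart0 in the frame of warmer between -0.13 and 0.13 m and z of tart0 in the frame of warmer between 0.06 and 0.071 m and angle between each of tart0, tart1, tart2, tart3, tart4's own z axis and vertical below 0.15 rad and linear speed of each of tart0, tart1, tart2, tart3, tart4 below 0.02 m/s and x of tart1 in the frame of warmer between -0.09 and 0.09 m and y of tart1 in the frame of warmer between -0.13 and 0.13 m and z of tart1 in the frame of warmer between 0.06 and 0.071 m and x of tart2 in the frame of warmer between -0.09 and 0.09 m and y of tart2 in the frame of warmer between -0.13 and 0.13 m and z of tart2 in the frame of warmer between 0.06 and 0.071 m and x of tart3 in the frame of warmer between -0.09 and 0.09 m and y of tart3 in the frame of warmer between -0.13 and 0.13 m and z of tart3 in the frame of warmer between 0.06 and 0.071 m and x of tart4 in the frame of warmer between -0.09 and 0.09 m and y of tart4 in the frame of warmer between -0.13 and 0.13 m and z of tart4 in the frame of warmer between 0.06 and 0.071 m); the robot touches nothing.
It fails at once if a bystander (stack of empty cases, bowl, carton, butter, phone, spatula, jar) is moved more than 5 cm (distance of any of shells, bowl, carton, butter, phone, spatula, jar from where it was at the start of the episode above 0.05 m).
Of tart0, tart1, tart2, tart3, tart4 only 4 to 5 are there at a start; the rules pass over those that are not, and their reading is None.
At some moment in a run one of tart0, tart1, tart2, tart3, tart4 may be knocked a few centimetres aside while the robot is not near it.
It also fails if it takes over 208 s, if anything falls off the work surface, if the arm or the gripper's body presses on something with over 40 N, if the wrist force passes 120 N, or if a joint passes its speed limit or range.

### The arm

A 6-joint arm with a two-finger parallel gripper is mounted at the origin on the work surface. World frame = base frame: x ahead of the robot, y to its left, z up, the work surface at z = 0. Lengths are in m, angles in rad, forces in N, time in s.
With the tool pointing down it reaches from about 0.425 to 1.125 m from the base axis. Payload 14.9 kg.
Tool frame: the origin (TCP) lies on the centre line of the jaws, within the pads' length; the fingertips stand 8 mm ahead of it and the grasp point (between the pads) lies 11 mm behind it (arm.tcp_to_tips is the distance from the TCP to the fingertips, in m); z points along the fingers, y is the line along which they close (so a half turn about z gives the same grasp; the last joint's range is limited). The gripper opens to 91 mm and grips with 3 to 60 N. Pads are 32 mm wide; open, the fingers measure 118 mm over their backs; the gripper's body (76 mm by 178 mm) begins 60 mm behind the grasp point.
Start: joints at [-1.27, 0.379, 1.734, -0, 1.028, -0.033], TCP at [0.229, -0.661, 0.222] pointing down, gripper open.
Joint ranges: [-2.77, 2.77], [-0.74, 2.19], [0, 2.66], [-1.06, 4.2], [0.31, 2.87], [-3.08, 3.08]. Speed limits (rad/s): [1.89, 1.89, 2.39, 3.14, 3.14, 3.14].

### API

Orientations are given as a 3x3 rotation matrix whose columns are the frame's x, y, z axes.
In Python, from rig import get_state, viewer, arm gives the robot as it stands.
- The arm moves only by the tool drive_tool, never from a script. Its argument "moves" is one flat list of numbers, 7 for each row, row after row: the closure, from -1 (fully open) to 1 (shut), then the shift along the tool's x, y, z in units of 30 mm (1.0 is 30 mm), then the turn, a rotation vector about the tool's x, y, z in units of 6 degrees (1.0 is 6 degrees). In form: [hand, tx, ty, tz, rx, ry, rz, hand, tx, ty, tz, rx, ry, rz, ...]. A call has 1 to 8 rows; each row is the pose to reach, as a shift and turn from the pose commanded when the call began, along the tool's axes at that moment; what a row does not reach only later rows make up. A row lasts 1/10 s, in which the tool goes at most 50 mm and 8.59 degrees, less where a joint would pass 70% of its speed; a pose out of reach is approached as far as the arm can. A call with a gripper value outside its range is refused whole. The fingers move at their own pace and stop on an object; "newtons" is the grip in N (left out, the last holds). Time passes only in rows, so rows that repeat a pose let the fingers close. It gives the time, the measured TCP pose, the force, the opening and the grip force at its end, in the units of the state.
- get_state(): the state, without advancing time (a new reading comes with each control period).
- viewer.camera(name): name is "scene" or "top"; returns (picture, depth): 384x512x3 uint8, blue, green, red; 384x512 float32, m along the optical axis (not along the pixel's ray), 0 where there is no reading.
- viewer.camera_model(name): a dict with "camera_matrix" (3x3 intrinsics, pixels), "distortion" ([k1, k2, p1, p2, k3] as OpenCV has them; the pictures are not rectified), "camera_from_world" (4x4, takes a point from world to camera coordinates). Camera axes: x right, y down, z forward; pixel columns grow to the right and rows downward; lengths in m; the calibration is good to about 2 mm. A picture is of the moment at which its call begins. camera_model takes no time and is no camera call.
- arm.close_job(): hands the job in; it is judged then, once.
The state is a dict: "clock": time; "joint_pos": joint angles; "joint_vel": joint speeds; "effort": joint torques, N m; "eef_pos": TCP position; "ee_rot": TCP orientation; "contact_force": force on the tool from outside, world axes, zero at the start; "ft_torque": the same for the moment, N m; "gripper_width": finger opening in m; "finger_force": force on a finger pad.
Only numpy, scipy, OpenCV 4.12 (cv2) and the standard library are available. Lean on these libraries where they do the work, as an engineer would, in place of code of your own. Each camera call takes 0.05 s, during which the arm holds its last target. There are 200 camera calls.

## Working session

There is one attempt and no reset: what is moved stays moved. The work goes in short steps, Python scripts to look and compute and a tool call to move; the robot and the scene stay as the last step left them, time stands still between calls to the robot, and variables do not carry over. Pictures are saved under pics/ and viewed, at most 14 in all, crops included, and the job is handed in when it is done.

Besides the shell and the picture viewer there is one more tool, called after "Request:" in YAML: its name, and indented under it one key for each argument. drive_tool: Moves the arm, as the interface text tells. Its arguments: {"type":"object","properties":{"moves":{"type":"array"},"newtons":{"type":"number"}},"required":["moves"]}

```bash
ls; mkdir -p pics; cat > h.py <<'E'
import numpy as np, cv2
from rig import get_state, viewer, arm
def shot(n,f=None):
    im,d=viewer.camera(n)
    if f: cv2.imwrite('pics/'+f,im)
    return im,d
def pts(n,d):
    m=viewer.camera_model(n);K=np.array(m['camera_matrix']);D=np.array(m['distortion'],float);T=np.array(m['camera_from_world'])
    h,w=d.shape;u,v=np.meshgrid(np.arange(w),np.arange(h))
    r=cv2.undistortPoints(np.stack([u,v],-1).reshape(-1,1,2).astype(np.float64),K,D).reshape(h,w,2)
    P=np.dstack([r,np.ones((h,w))])*d[...,None]
    return (P-T[:3,3])@T[:3,:3]
def plane(n,uv,z):
    m=viewer.camera_model(n);K=np.array(m['camera_matrix']);D=np.array(m['distortion'],float);T=np.array(m['camera_from_world'])
    r=cv2.undistortPoints(np.array(uv,np.float64).reshape(-1,1,2),K,D).reshape(-1,2)
    r=np.c_[r,np.ones(len(r))]@T[:3,:3];c=-T[:3,:3].T@T[:3,3]
    return c+r*((z-c[2])/r[:,2])[:,None]
def proj(n,P):
    m=viewer.camera_model(n);T=np.array(m['camera_from_world'])
    return cv2.projectPoints(np.array(P,float).reshape(-1,3),cv2.Rodrigues(T[:3,:3])[0],T[:3,3],np.array(m['camera_matrix']),np.array(m['distortion'],float))[0].reshape(-1,2)
E
python3 - <<'E'
from h import *
for n in('top','scene'):
    im,d=shot(n,n+'0.png');P=pts(n,d);np.save(n+'P.npy',P)
    T=np.array(viewer.camera_model(n)['camera_from_world']);print(n,-T[:3,:3].T@T[:3,3])
s=get_state();print(s['clock'],s['eef_pos'],np.round(s['ee_rot'],3),s['gripper_width'],s['contact_force'])
E
```

```text
pics
top [4.54873354e-01 6.16493852e-04 1.67920352e+00]
scene [0.90652272 0.73627124 0.97505703]
0.1 [ 0.22923797 -0.66102892  0.22134151] [[ 0.945  0.328 -0.   ]
 [ 0.328 -0.945  0.001]
 [ 0.    -0.001 -1.   ]] 0.09131716104000169 [-0.23724452 -0.119766    0.77595803]
```

View pics/top0.png

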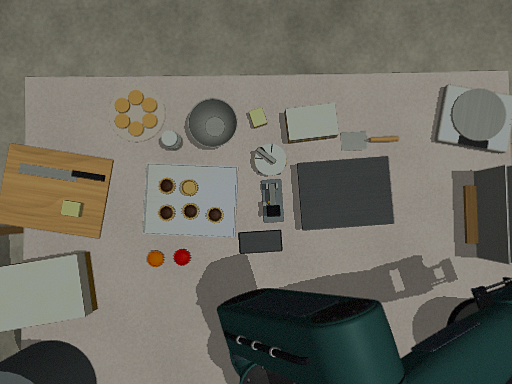

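View pics/scene0.png

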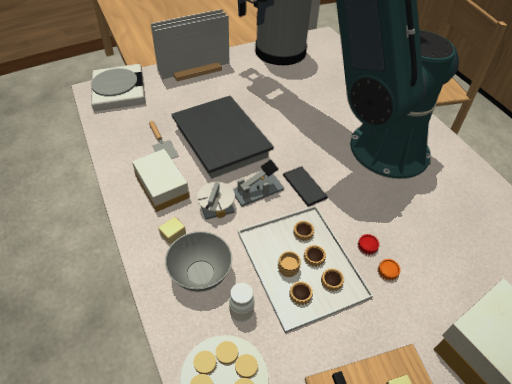

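The top view shows the tray on the left with four filled tarts at (167,185), (167,212), (190,212) and (215,215), and the empty stack at (190,187). The plate is at (345,192), the cock at (268,158) and the lever at (271,200), with its pad towards the robot. Now I'll measure these.

```bash
cat > m.py <<'E'
from h import *
def tarts(im=None,P=None):
    if im is None: im,d=shot('top');P=pts('top',d)
    x,y,z=P[...,0],P[...,1],P[...,2]
    hsv=cv2.cvtColor(im,cv2.COLOR_BGR2HSV)
    m=((hsv[...,1]>90)&(hsv[...,0]<28)&(x>.25)&(x<.8)).astype(np.uint8)
    m=cv2.morphologyEx(m,cv2.MORPH_CLOSE,np.ones((7,7)))
    out=[]
    for c in cv2.findContours(m,0,2)[0]:
        if not 60<cv2.contourArea(c)<500: continue
        (u,v),r=cv2.minEnclosingCircle(c)
        k=np.zeros_like(m);cv2.drawContours(k,[c],-1,1,-1);k=k>0
        M=cv2.moments(k.astype(np.uint8));uv=(M['m10']/M['m00'],M['m01']/M['m00'])
        zt=np.percentile(z[k],90)
        p=plane('top',[uv],zt)[0]
        out.append((uv,r,p,z[int(uv[1]),int(uv[0])]))
    return out
E
python3 - <<'E'
from m import *
im=cv2.imread('pics/top0.png');P=np.load('topP.npy')
for t in tarts(im,P): print(np.round(t[0],1),round(t[1],1),np.round(t[2],3),round(t[3],3))
z=P[...,2]
def rect(m,z0,nm):
    c=max(cv2.findContours(m.astype(np.uint8),0,2)[0],key=cv2.contourArea)
    q=cv2.minAreaRect(plane('top',c[:,0],z0)[:,:2].astype(np.float32));print(nm,q,cv2.contourArea(c))
u,v=np.meshgrid(np.arange(512),np.arange(384))
reg=lambda a,b,c,d:(u>=a)&(u<=b)&(v>=c)&(v<=d)
rect(reg(285,405,145,240)&(z>.055)&(z<.075),.065,'plate')
hsv=cv2.cvtColor(im,cv2.COLOR_BGR2HSV)
rect(reg(140,242,160,242)&(z>.0)&(hsv[...,2]>0)&(z>.003),.01,'tray')
c=reg(245,295,135,185)
w=c&(z>.04)&(z<.056);k=w|(c&(z>.056))
rect(k,.05,'dial')
rect(c&(z>.076),.088,'handle')
print('handle',np.round([P[c&(z>.078)].mean(0)],3))
l=reg(255,290,172,228)
rect(l&(z>.006)&(z<.045),.02,'leverfoot')
rect(reg(255,290,195,228)&(z>.07),.085,'pad')
cv2.imwrite('pics/c0.png',cv2.resize(im[130:235,240:300],None,fx=5.5,fy=5.5,interpolation=2))
zz=z[172:226:2,256:290:2];print((zz*1000).astype(int))
zz=z[138:182:2,248:292:2];print((zz*1000).astype(int))
E
```

```text
[340.3 310.6] 29.1 [ 0.295 -0.119  0.873] 0.846
[ 88.6 265. ] 13.6 [0.296 0.607 0.044] 0.032
[155.  258.2] 9.0 [0.314 0.388 0.027] 0.023
[181.7 256.9] 8.6 [0.316 0.297 0.027] 0.024
[214.7 214.3] 8.1 [0.461 0.182 0.03 ] 0.03
[166.  212.4] 8.3 [0.47  0.349 0.032] 0.023
[190.1 210.6] 8.3 [0.475 0.267 0.031] 0.028
[177.9 186.2] 19.6 [0.559 0.305 0.048] 0.015
[383.9 138.8] 14.1 [ 0.715 -0.409  0.025] 0.024
[135.4 124.9] 21.0 [0.777 0.456 0.022] 0.013
plate ((0.5272252559661865, -0.2639160752296448), (0.229410320520401, 0.31203585863113403), 3.5946667194366455) 6052.5
tray ((0.5090349316596985, 0.2667922377586365), (0.35744866728782654, 0.2871894836425781), 89.23619079589844) 6741.0
dial ((0.6458845734596252, -0.011527735739946365), (0.10984750092029572, 0.10683657228946686), 89.15773010253906) 767.0
handle ((0.6564584374427795, 0.002158619463443756), (0.07254604250192642, 0.014130773954093456), 52.18487548828125) 75.5
handle [[0.639 0.    0.239]]
leverfoot ((0.5077605843544006, -0.02014947682619095), (0.08366374671459198, 0.15322349965572357), 89.18964385986328) 394.0
pad ((0.485460877418
[... 4361 characters left out ...]
  7    0]
 [   4    1    0    2    6    8   53   53   51   47   56   53   55   55
    51   54   44    5    8   -1   10   -1]
 [   0    5    0    2    0   17   15   51   54   42   53   58   56   52
    54   54    8    3    0    2    0    3]
 [   1   -5    3    7   -1    7    3    5   47   47   53   55   47   52
    55    7    1    5   -1    2    0   -5]
 [   0    6    0    0    3   -4    0   12   -2   11    0   -1    2   10
     2    2   -4   -2    6    1   -2   -1]
 [   0    3    3    0   -3   -1    4   -3   12    6    6   11    0    2
     2   -7   -4   -8    2    0    6    0]
 [  -5   -1    4    0   -2    2    3    5   13   12   22   20   10   20
     9   16   15   -4    5    7    5    2]]
```

View pics/c0.png

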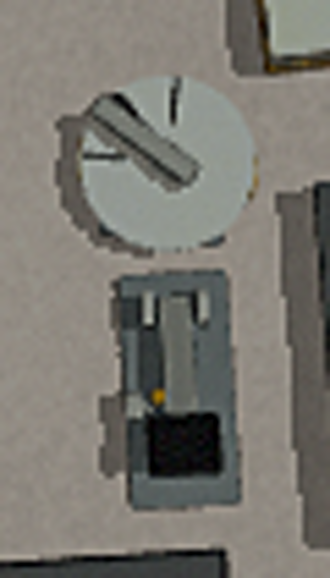

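```bash
cat > t.py <<'E'
import sys
from h import *
from scipy.spatial.transform import Rotation as Ro
def go(x,y,z,yaw):
    s=get_state();R=np.array(s['ee_rot']);p=np.array(s['eef_pos'])
    a=np.radians(yaw);G=np.array([[np.cos(a),np.sin(a),0],[np.sin(a),-np.cos(a),0],[0,0,-1]])
    t=R.T@(np.array([x,y,z])-p)/.03;r=np.degrees(Ro.from_matrix(R.T@G).as_rotvec())/6
    print('go',(x,y,z,yaw),'t',np.round(t,2),'r',np.round(r,2),'rows',round(max(np.linalg.norm(t)*.6,np.linalg.norm(r)*6/8.59),1))
def st():
    s=get_state();R=np.array(s['ee_rot']);print('t',round(s['clock'],2),'p',np.round(s['eef_pos'],4),'yaw',np.round(np.degrees(np.arctan2(R[1,0],R[0,0])),1),'tilt',np.round(R[:2,2],3),'w',round(s['gripper_width'],4),'F',np.round(s['contact_force'],1),'g',s['finger_force'],'j',np.round(s['joint_pos'],2))
if __name__=='__main__':
    st()
    for k in range(1,len(sys.argv),4): go(*map(float,sys.argv[k:k+4]))
E
python3 t.py .646 -.012 .18 52
python3 - <<'E'
from m import *
im=cv2.imread('pics/top0.png');P=np.load('topP.npy');z=P[...,2]
u,v=np.meshgrid(np.arange(512),np.arange(384))
hsv=cv2.cvtColor(im,cv2.COLOR_BGR2HSV)
# tops by height in tray
for nm,a,b,c,d,zt in [('tart',155,178,174,198,.026),('shell',179,203,174,198,.05),('jar',155,185,125,155,.1)]:
    m=(u>=a)&(u<=b)&(v>=c)&(v<=d)&(((hsv[...,1]>90)&(hsv[...,0]<28)) if nm!='jar' else (z>.07))
    mm=cv2.morphologyEx(m.astype(np.uint8),cv2.MORPH_CLOSE,np.ones((7,7)))
    c=max(cv2.findContours(mm,0,2)[0],key=cv2.contourArea);(x,y),r=cv2.minEnclosingCircle(c)
    print(nm,(x,y,r),plane('top',[(x,y)],zt))
# dial marks: dark pixels low on dial
g=cv2.cvtColor(im,cv2.COLOR_BGR2GRAY)
Q=plane('top',np.c_[u.ravel(),v.ravel()],.05).reshape(384,512,3)
r=np.hypot(Q[...,0]-.646,Q[...,1]+.0117);an=np.degrees(np.arctan2(Q[...,1]+.0117,Q[...,0]-.646))
for lo,hi in((-20,20),(72,100)):
    m=(r>.03)&(r<.052)&(an>lo)&(an<hi);w=np.clip(150-g[m].astype(float),0,None);print('mark',(w*an[m]).sum()/w.sum(),m.sum())
E
```

```text
t 0.1 p [ 0.2292 -0.661   0.2213] yaw 19.1 tilt [-0.     0.001] w 0.0913 F [-0.2 -0.1  0.8] g 0.0 j [-1.27  0.38  1.73  0.    1.03 -0.03]
go (0.646, -0.012, 0.18, 52.0) t [ 20.21 -15.89   1.39] r [-0.01 -0.   -5.48] rows 15.4
tart (166.1216278076172, 185.31080627441406, 8.324792861938477) [[0.56374013 0.34975451 0.026     ]]
shell (188.61764526367188, 187.0, 8.617749214172363) [[0.55528392 0.26810606 0.05      ]]
jar (170.23585510253906, 138.85848999023438, 9.310273170471191) [[0.71348067 0.3196841  0.1       ]]
mark -6.294592047246056 52
mark 81.71273609143229 38
```

Request:
drive_tool:
  moves: [-1, 20.2, -15.9, 0, 0, 0, -5.5, -1, 20.2, -15.9, 0, 0, 0, -5.5, -1, 20.2, -15.9, 0, 0, 0, -5.5, -1, 20.2, -15.9, 0, 0, 0, -5.5, -1, 20.2, -15.9, 0, 0, 0, -5.5, -1, 20.2, -15.9, 0, 0, 0, -5.5, -1, 20.2, -15.9, 0, 0, 0, -5.5, -1, 20.2, -15.9, 0, 0, 0, -5.5]

```text
clock: 0.9
eef_pos: [0.4459, -0.3227, 0.2219]
ee_rot: [[0.614, 0.789, -0.0], [0.789, -0.614, 0.0], [0.0, -0.0, -1.0]]
contact_force: [-0.0, -0.1, 0.1]
gripper_width: 0.0911
finger_force: 0.0
```

```bash
python3 t.py .646 -.012 .18 52
```

```text
t 0.9 p [ 0.4459 -0.3227  0.2219] yaw 52.1 tilt [-0.  0.] w 0.0911 F [-0.  -0.1  0.1] g 0.0 j [-0.67  0.14  2.04  0.    0.96 -0.01]
go (0.646, -0.012, 0.18, 52.0) t [12.27 -1.1   1.4 ] r [-0.   -0.    0.02] rows 7.4
```

Request:
drive_tool:
  moves: [-1, 12.27, -1.1, 1.4, 0, 0, 0, -1, 12.27, -1.1, 1.4, 0, 0, 0, -1, 12.27, -1.1, 1.4, 0, 0, 0, -1, 12.27, -1.1, 1.4, 0, 0, 0, -1, 12.27, -1.1, 1.4, 0, 0, 0, -1, 12.27, -1.1, 1.4, 0, 0, 0, -1, 12.27, -1.1, 1.4, 0, 0, 0, -1, 12.27, -1.1, 1.4, 0, 0, 0]

```text
clock: 1.7
eef_pos: [0.6464, -0.0106, 0.1792]
ee_rot: [[0.612, 0.791, -0.0], [0.791, -0.612, 0.0], [0.0, -0.0, -1.0]]
contact_force: [-0.1, -0.2, -0.1]
gripper_width: 0.0913
finger_force: 0.0
```

```bash
python3 t.py .646 -.012 .066 52
```

```text
t 1.7 p [ 0.6464 -0.0106  0.1792] yaw 52.2 tilt [-0.  0.] w 0.0913 F [-0.1 -0.2 -0.1] g 0.0 j [-0.05  0.35  1.87  0.    0.93  0.61]
go (0.646, -0.012, 0.066, 52.0) t [-0.05  0.02  3.77] r [-0.   -0.    0.04] rows 2.3
```

Request:
drive_tool:
  moves: [-1, -0.05, 0.02, 2.5, 0, 0, 0, -1, -0.05, 0.02, 3.77, 0, 0, 0, -1, -0.05, 0.02, 3.77, 0, 0, 0, 1, -0.05, 0.02, 3.77, 0, 0, 0, 1, -0.05, 0.02, 3.77, 0, 0, 0, 1, -0.05, 0.02, 3.77, 0, 0, 0, 1, -0.05, 0.02, 3.77, 0, 0, 0, 1, -0.05, 0.02, 3.77, 0, 0, 0]
  newtons: 15

```text
clock: 2.5
eef_pos: [0.6454, -0.0155, 0.0682]
ee_rot: [[0.614, 0.789, 0.002], [0.789, -0.614, -0.0], [0.001, 0.002, -1.0]]
contact_force: [0.4, -1.0, 0.4]
gripper_width: 0.0539
finger_force: 0.0
```

Request:
drive_tool:
  moves: [1, 0, 0, 0, 0, 0, 0, 1, 0, 0, 0, 0, 0, 0, 1, 0, 0, 0, 0, 0, 0, 1, 0, 0, 0, 0, 0, 0, 1, 0, 0, 0, 0, 0, 0, 1, 0, 0, 0, 0, 0, 0]

```text
clock: 3.1
eef_pos: [0.6428, -0.014, 0.0667]
ee_rot: [[0.614, 0.789, -0.005], [0.789, -0.614, 0.002], [-0.001, -0.005, -1.0]]
contact_force: [-12.9, 13.7, 13.8]
gripper_width: 0.014
finger_force: 15.0
```

```bash
python3 t.py .646 -.012 .066 52
```

```text
t 3.1 p [ 0.6428 -0.014   0.0667] yaw 52.1 tilt [-0.005  0.002] w 0.014 F [-12.9  13.7  13.8] g 14.999056980013847 j [-0.06  0.5   1.9   0.    0.75  0.6 ]
go (0.646, -0.012, 0.066, 52.0) t [0.12 0.04 0.02] r [-0.05  0.01  0.02] rows 0.1
```

Request:
drive_tool:
  moves: [1, 0, -0.05, -0.03, 0, 0, 0, 1, 0, -0.05, -0.03, 0, 0, 0, 1, 0, -0.05, -0.03, 0, 0, 0]

```text
clock: 3.4
eef_pos: [0.6427, -0.014, 0.0669]
ee_rot: [[0.614, 0.789, -0.002], [0.789, -0.614, 0.001], [-0.001, -0.002, -1.0]]
contact_force: [0.1, 6.9, -9.8]
gripper_width: 0.014
finger_force: 15.0
```

```bash
python3 t.py .646 -.012 .066 52
```

```text
t 3.4 p [ 0.6427 -0.014   0.0669] yaw 52.1 tilt [-0.002  0.001] w 0.014 F [ 0.1  6.9 -9.8] g 14.997701346874237 j [-0.06  0.5   1.9   0.    0.74  0.6 ]
go (0.646, -0.012, 0.066, 52.0) t [0.12 0.05 0.03] r [-0.02  0.01  0.02] rows 0.1
```

Request:
drive_tool:
  moves: [1, 0.12, 0, 0, 0, 0, 0.5, 1, 0.12, 0, 0, 0, 0, 1.5, 1, 0.12, 0, 0, 0, 0, 2.5, 1, 0.12, 0, 0, 0, 0, 3.5, 1, 0.12, 0, 0, 0, 0, 4.5, 1, 0.12, 0, 0, 0, 0, 5, 1, 0.12, 0, 0, 0, 0, 5]

```text
clock: 4.1
eef_pos: [0.6427, -0.0112, 0.0667]
ee_rot: [[0.927, 0.375, -0.007], [0.375, -0.927, 0.001], [-0.006, -0.003, -1.0]]
contact_force: [-16.2, 4.7, 5.2]
gripper_width: 0.0138
finger_force: 15.0
```

```bash
python3 t.py .646 -.012 .066 -7; python3 -c "
from h import *;print(get_state()['ft_torque'])"
```

```text
t 4.1 p [ 0.6427 -0.0112  0.0667] yaw 22.0 tilt [-0.007  0.001] w 0.0138 F [-16.2   4.7   5.2] g 15.000103265047073 j [-0.05  0.5   1.89  0.    0.75  1.13]
go (0.646, -0.012, 0.066, -7.0) t [0.09 0.06 0.02] r [-0.02  0.07  4.83] rows 3.4
[ 0.86952266  2.65477983 -0.05186837]
```

Request:
drive_tool:
  moves: [1, -0.05, -0.03, 0, 0, 0, 1, 1, -0.05, -0.03, 0, 0, 0, 2, 1, -0.05, -0.03, 0, 0, 0, 3, 1, -0.05, -0.03, 0, 0, 0, 4, 1, -0.05, -0.03, 0, 0, 0, 4.5, 1, -0.05, -0.03, 0, 0, 0, 4.5]

```text
clock: 4.7
eef_pos: [0.6423, -0.0097, 0.0668]
ee_rot: [[0.996, -0.087, -0.004], [-0.087, -0.996, 0.002], [-0.004, -0.002, -1.0]]
contact_force: [-5.8, 18.2, -4.4]
gripper_width: 0.014
finger_force: 15.0
```

```bash
python3 t.py .646 -.012 .066 -7; python3 -c "
from h import *;print(get_state()['ft_torque'])"
```

```text
t 4.7 p [ 0.6423 -0.0097  0.0668] yaw -5.0 tilt [-0.004  0.002] w 0.014 F [-5.8 18.2 -4.4] g 15.000328570604324 j [-0.05  0.5   1.9   0.    0.75  1.6 ]
go (0.646, -0.012, 0.066, -7.0) t [0.13 0.07 0.03] r [-0.02  0.04  0.33] rows 0.2
[ 3.10925384  0.92338315 -0.07210074]
```

Request:
drive_tool:
  moves: [1, 0, -0.05, 0, 0, 0, 0.3, 1, 0, -0.05, 0, 0, 0, 0.6, 1, 0, -0.05, 0, 0, 0, 0.6, 1, 0, -0.05, 0, 0, 0, 0.6]

```text
clock: 5.1
eef_pos: [0.6424, -0.0095, 0.0668]
ee_rot: [[0.989, -0.147, -0.004], [-0.147, -0.989, 0.0], [-0.004, 0.0, -1.0]]
contact_force: [-6.4, 5.6, -4.0]
gripper_width: 0.0146
finger_force: 15.2
```

```bash
python3 t.py .646 -.012 .066 -7; python3 -c "
from h import *;print(get_state()['ft_torque'])"
```

```text
t 5.1 p [ 0.6424 -0.0095  0.0668] yaw -8.4 tilt [-0.004  0.   ] w 0.0146 F [-6.4  5.6 -4. ] g 15.233175605535507 j [-0.05  0.5   1.9   0.    0.75  1.67]
go (0.646, -0.012, 0.066, -7.0) t [0.13 0.07 0.03] r [ 0.    0.04 -0.24] rows 0.2
[0.99702131 1.03609657 0.58333336]
```

Request:
drive_tool:
  moves: [1, 0, 0, 0, 0, 0, -0.2, -1, 0, 0, 0, 0, 0, -0.2, -1, 0, 0, 0, 0, 0, -0.2, -1, 0, 0, 0, 0, 0, -0.2, -1, 0, 0, 0, 0, 0, -0.2, -1, 0, 0, 0, 0, 0, -0.2, -1, 0, 0, -3, 0, 0, -0.2, -1, 0, 0, -5, 0, 0, -0.2]

```text
clock: 5.9
eef_pos: [0.6432, -0.0099, 0.1677]
ee_rot: [[0.992, -0.127, -0.003], [-0.127, -0.992, 0.0], [-0.003, 0.0, -1.0]]
contact_force: [1.0, 0.4, 1.0]
gripper_width: 0.067
finger_force: 0.0
```

```bash
python3 t.py .463 .18 .2 -90; python3 t.py .463 .18 .2 90
```

```text
t 5.9 p [ 0.6432 -0.0099  0.1677] yaw -7.3 tilt [-0.003  0.   ] w 0.067 F [1.  0.4 1. ] g 0.0 j [-0.05  0.36  1.88  0.    0.91  1.65]
go (0.463, 0.18, 0.2, -90.0) t [-6.76 -5.52 -1.06] r [ 0.02  0.02 13.79] rows 9.6
t 5.9 p [ 0.6432 -0.0099  0.1677] yaw -7.3 tilt [-0.003  0.   ] w 0.067 F [1.  0.4 1. ] g 0.0 j [-0.05  0.36  1.88  0.    0.91  1.65]
go (0.463, 0.18, 0.2, 90.0) t [-6.76 -5.52 -1.06] r [ -0.02   0.02 -16.21] rows 11.3
```

Request:
drive_tool:
  moves: [-1, -6.76, -5.52, -1.06, 0, 0, -1.5, -1, -6.76, -5.52, -1.06, 0, 0, -3, -1, -6.76, -5.52, -1.06, 0, 0, -4.5, -1, -6.76, -5.52, -1.06, 0, 0, -6, -1, -6.76, -5.52, -1.06, 0, 0, -7.5, -1, -6.76, -5.52, -1.06, 0, 0, -8.7, -1, -6.76, -5.52, -1.06, 0, 0, -8.7, -1, -6.76, -5.52, -1.06, 0, 0, -8.7]

```text
clock: 6.7
eef_pos: [0.4645, 0.18, 0.1998]
ee_rot: [[0.71, 0.704, 0.001], [0.704, -0.71, 0.0], [0.001, 0.0, -1.0]]
contact_force: [-0.5, 0.3, 0.2]
gripper_width: 0.0911
finger_force: 0.0
```

```bash
cat >> m.py <<'E'
def show(f=None):
    im,d=shot('top',f);P=pts('top',d)
    u,v=np.meshgrid(np.arange(512),np.arange(384));hsv=cv2.cvtColor(im,cv2.COLOR_BGR2HSV)
    m=((hsv[...,1]>90)&(hsv[...,0]<28)).astype(np.uint8)
    # dark filling discs enclosed by pastry: holes in the mask
    cs,h=cv2.findContours(m,cv2.RETR_CCOMP,cv2.CHAIN_APPROX_NONE)
    for c,k in zip(cs,h[0] if h is not None else []):
        if k[3]>=0 and 20<cv2.contourArea(c)<200:
            (a,b),r=cv2.minEnclosingCircle(c)
            o=cs[k[3]];M=cv2.moments(c);uv=(M['m10']/M['m00'],M['m01']/M['m00'])
            Z=P[int(b)-2:int(b)+3,int(a)-2:int(a)+3,2];zt=np.median(Z)
            zz=.024 if zt<.055 else .085
            print('fill',np.round(uv,1),round(r,1),'xyz',np.round(plane('top',[uv],zz)[0],4),'z',round(float(zt),3))
    return im,P
def handle(P):
    c=P[135:185,245:295];z=c[...,2];k=((z>.074)&(z<.1)).astype(np.uint8)
    cc=cv2.findContours(k,0,2,offset=(245,135))[0]
    if cc:
        q=cv2.minAreaRect(plane('top',max(cc,key=cv2.contourArea)[:,0],.088)[:,:2].astype(np.float32));print('handle',q)
E
python3 t.py .461 .182 .017 45; python3 -c "
from m import *
im,P=show('a1.png');handle(P)"
```

```text
t 6.7 p [0.4645 0.18   0.1998] yaw 44.8 tilt [0.001 0.   ] w 0.0911 F [-0.5  0.3  0.2] g 0.0 j [ 0.32  0.09  2.15 -0.    0.9   1.11]
go (0.461, 0.182, 0.017, 45.0) t [-0.04 -0.13  6.09] r [ 0.   -0.01 -0.04] rows 3.7
handle ((0.6630513668060303, -0.015073303133249283), (0.016347555443644524, 0.07476150989532471), 83.48124694824219)
```

View pics/a1.png

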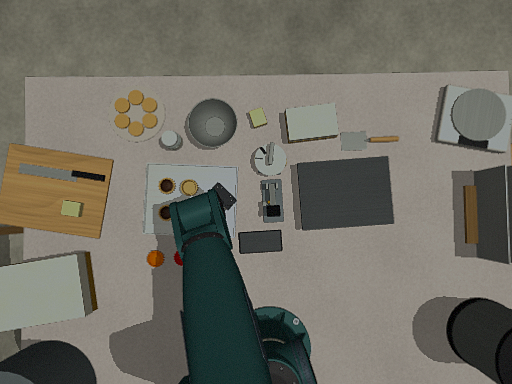

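The handle is shut: it points up on the dial at (268,155), at -6.5° in world axes. Picking the first tart.

Request:
drive_tool:
  moves: [-1, -0.04, -0.13, 3, 0, 0, 0, -1, -0.04, -0.13, 5, 0, 0, 0, -1, -0.04, -0.13, 6.09, 0, 0, 0, -1, -0.04, -0.13, 6.09, 0, 0, 0, 1, -0.04, -0.13, 6.09, 0, 0, 0, 1, -0.04, -0.13, 6.09, 0, 0, 0, 1, -0.04, -0.13, 6.09, 0, 0, 0, 1, -0.04, -0.13, 6.09, 0, 0, 0]
  newtons: 8

```text
clock: 7.55
eef_pos: [0.4607, 0.1816, 0.0168]
ee_rot: [[0.709, 0.705, 0.0], [0.705, -0.709, 0.0], [0.0, 0.0, -1.0]]
contact_force: [0.0, 0.4, -0.3]
gripper_width: 0.0622
finger_force: 0.0
```

Request:
drive_tool:
  moves: [1, 0, 0, 0, 0, 0, 0, 1, 0, 0, 0, 0, 0, 0, 1, 0, 0, 0, 0, 0, 0]

```text
clock: 7.85
eef_pos: [0.4604, 0.182, 0.017]
ee_rot: [[0.708, 0.706, 0.0], [0.706, -0.708, 0.0], [0.0, 0.0, -1.0]]
contact_force: [0.4, -0.2, -0.2]
gripper_width: 0.0561
finger_force: 8.0
```

```bash
python3 t.py .461 .182 .017 45; python3 - <<'E'
from m import *
im=cv2.imread('pics/top0.png');h=cv2.cvtColor(im,cv2.COLOR_BGR2HSV)
for c in (215,190,167): print(h[212,c-10:c+11].tolist())
E
```

```text
t 7.85 p [0.4604 0.182  0.017 ] yaw 44.9 tilt [0. 0.] w 0.0561 F [ 0.4 -0.2 -0.2] g 8.000003546476364 j [0.33 0.42 2.19 0.   0.53 1.12]
go (0.461, 0.182, 0.017, 45.0) t [ 0.01  0.01 -0.  ] r [ 0.   -0.   -0.01] rows 0.0
[[100, 19, 158], [108, 27, 167], [25, 60, 123], [22, 140, 148], [15, 167, 49], [2, 147, 26], [18, 159, 40], [13, 144, 46], [12, 146, 49], [14, 111, 55], [9, 109, 61], [8, 102, 60], [14, 111, 53], [8, 120, 53], [8, 128, 40], [12, 203, 34], [21, 140, 137], [24, 76, 134], [105, 30, 168], [102, 20, 162], [102, 16, 157]]
[[105, 19, 163], [100, 24, 159], [25, 61, 118], [20, 155, 128], [18, 140, 89], [0, 255, 14], [14, 176, 42], [16, 154, 43], [13, 145, 51], [8, 113, 52], [13, 137, 52], [10, 107, 55], [10, 101, 63], [10, 117, 59], [10, 108, 52], [12, 138, 48], [17, 178, 56], [22, 130, 153], [24, 20, 128], [104, 26, 166], [98, 18, 160]]
[[42, 9, 144], [19, 114, 128], [21, 175, 109], [13, 156, 49], [10, 220, 29], [10, 146, 42], [11, 149, 41], [7, 150, 46], [10, 122, 50], [11, 120, 51], [14, 112, 57], [10, 109, 61], [11, 110, 58], [12, 123, 52], [11, 119, 45], [17, 162, 74], [20, 128, 133], [24, 22, 114], [102, 26, 170], [98, 17, 162], [93, 15, 155]]
```

Request:
drive_tool:
  moves: [1, 0, 0, -1.5, 0, 0, 0, 1, 0, 0, -3, 0, 0, 0, 1, 0, 0, -4.5, 0, 0, 0, 1, 0, 0, -6, 0, 0, 0, 1, -0.8, 1.2, -6, 0, 0, 0, 1, -9.32, 15.3, -6, 0, 0, 0, 1, -9.32, 15.3, -6, 0, 0, 0, 1, -9.32, 15.3, -6, 0, 0, 0]

```text
clock: 8.65
eef_pos: [0.5046, -0.0079, 0.1972]
ee_rot: [[0.708, 0.707, 0.001], [0.707, -0.708, -0.0], [0.001, 0.001, -1.0]]
contact_force: [0.6, 0.5, -1.3]
gripper_width: 0.056
finger_force: 8.0
```

```bash
sed -i "s/m=((hsv\[...,1\]>90)&(hsv\[...,0\]<28)).astype(np.uint8)\n    # dark.*//" m.py
python3 - <<'E'
s=open('m.py').read();i=s.index('def show');j=s.index('def handle')
s=s[:i]+'''def show(f=None):
    im,d=shot('top',f);P=pts('top',d);hsv=cv2.cvtColor(im,cv2.COLOR_BGR2HSV)
    m=((hsv[...,2]<75)&(hsv[...,0]<25)&(hsv[...,1]>80)).astype(np.uint8)
    for c in cv2.findContours(m,0,1)[0]:
        if 40<cv2.contourArea(c)<250:
            M=cv2.moments(c);uv=(M['m10']/M['m00'],M['m01']/M['m00']);a,b=map(int,uv)
            zt=np.median(P[b-2:b+3,a-2:a+3,2]);zz=.024 if zt<.055 else .085
            print('fill',np.round(uv,1),cv2.contourArea(c),'xyz',np.round(plane('top',[uv],zz)[0],4),'z',round(float(zt),3))
    return im,P
'''+s[j:]
open('m.py','w').write(s)
E
python3 t.py .587 -.341 .2 45; python3 -c "
from m import *
show()"
```

```text
t 8.65 p [ 0.5046 -0.0079  0.1972] yaw 45.0 tilt [ 0.001 -0.   ] w 0.056 F [ 0.6  0.5 -1.3] g 8.000929355621338 j [-0.06  0.1   2.14  0.    0.9   0.72]
go (0.587, -0.341, 0.2, 45.0) t [-5.9   9.8  -0.09] r [ 0.01 -0.01 -0.01] rows 6.9
fill [ 90.7 280.9] 222.0 xyz [0.2404 0.6067 0.024 ] z 0.033
fill [ 10.3 229.8] 123.0 xyz [0.4191 0.878  0.024 ] z -0.496
fill [166.  212.4] 102.0 xyz [0.47   0.3508 0.024 ] z 0.027
fill [190.2 210.7] 104.0 xyz [0.4746 0.2676 0.024 ] z 0.028
fill [464.9 214.8] 53.0 xyz [ 0.4474 -0.6776  0.024 ] z 0.011
fill [166.2 185.1] 103.5 xyz [0.5644 0.3499 0.024 ] z 0.028
```

Request:
drive_tool:
  moves: [1, -5.9, 9.8, -0.09, 0, 0, 0, 1, -5.9, 9.8, -0.09, 0, 0, 0, 1, -5.9, 9.8, -0.09, 0, 0, 0, 1, -5.9, 9.8, -0.09, 0, 0, 0, 1, -5.9, 9.8, -0.09, 0, 0, 0, 1, -5.9, 9.8, -0.09, 0, 0, 0, 1, -5.9, 9.8, -0.09, 0, 0, 0, 1, -5.9, 9.8, 2.5, 0, 0, 0]

```text
clock: 9.5
eef_pos: [0.5912, -0.3459, 0.155]
ee_rot: [[0.71, 0.704, 0.01], [0.704, -0.71, -0.007], [0.002, 0.012, -1.0]]
contact_force: [1.7, 0.2, -0.9]
gripper_width: 0.0558
finger_force: 8.0
```

Request:
drive_tool:
  moves: [1, 0, 0, 0, 0, 0, 0, 1, 0, 0, 0, 0, 0, 0]

```text
clock: 9.7
eef_pos: [0.5862, -0.3386, 0.1491]
ee_rot: [[0.708, 0.706, -0.002], [0.706, -0.708, 0.001], [-0.001, -0.002, -1.0]]
contact_force: [0.4, 0.5, -0.4]
gripper_width: 0.0552
finger_force: 8.0
```

```bash
python3 t.py .587 -.341 .079 45
```

```text
t 9.7 p [ 0.5862 -0.3386  0.1491] yaw 44.9 tilt [-0.002  0.001] w 0.0552 F [ 0.4  0.5 -0.4] g 8.00005853176117 j [-0.56  0.43  1.81  0.    0.9   0.23]
go (0.587, -0.341, 0.079, 45.0) t [-0.04  0.08  2.34] r [-0.02  0.   -0.01] rows 1.4
```

Request:
drive_tool:
  moves: [1, -0.04, 0.08, 1.2, 0, 0, 0, 1, -0.04, 0.08, 2.0, 0, 0, 0, 1, -0.04, 0.08, 2.34, 0, 0, 0, 1, -0.04, 0.08, 2.34, 0, 0, 0, 1, -0.04, 0.08, 2.34, 0, 0, 0]

```text
clock: 10.2
eef_pos: [0.5886, -0.342, 0.0813]
ee_rot: [[0.708, 0.706, 0.002], [0.706, -0.708, -0.001], [0.0, 0.002, -1.0]]
contact_force: [1.3, 0.8, -0.4]
gripper_width: 0.0557
finger_force: 8.0
```

```bash
python3 t.py .587 -.341 .079 45;python3 -c "
from m import *
im,d=shot('scene');cv2.imwrite('pics/s1.png',cv2.resize(im[70:190,150:310],None,fx=4,fy=4))"
```

```text
t 10.2 p [ 0.5886 -0.342   0.0813] yaw 44.9 tilt [ 0.002 -0.001] w 0.0557 F [ 1.3  0.8 -0.4] g 7.999996840953827 j [-0.56  0.53  1.82  0.    0.79  0.23]
go (0.587, -0.341, 0.079, 45.0) t [-0.02 -0.06  0.08] r [ 0.02 -0.   -0.01] rows 0.1
```

View pics/s1.png

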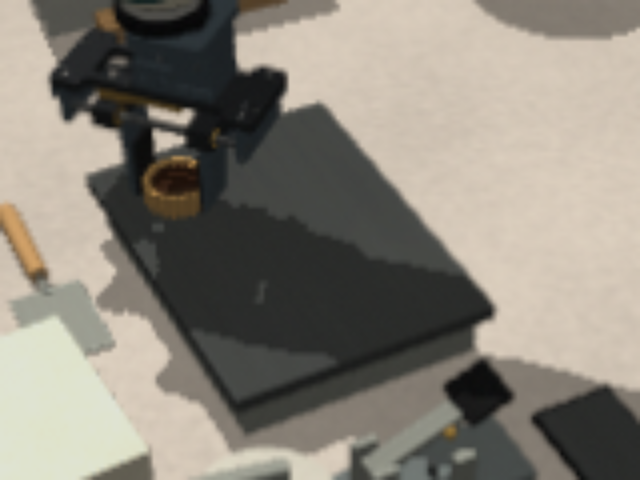

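The tart is level in the jaws at (175,185) in the crop, just above the plate. Lowering slightly and releasing.

Request:
drive_tool:
  moves: [1, 0, 0, 0.1, 0, 0, 0, 1, 0, 0, 0.1, 0, 0, 0, -1, 0, 0, 0.1, 0, 0, 0, -1, 0, 0, 0.1, 0, 0, 0, -1, 0, 0, 0.1, 0, 0, 0, -1, 0, 0, 0.1, 0, 0, 0, -1, 0, 0, -2, 0, 0, 0, -1, 0, 0, -4, 0, 0, 0]

```text
clock: 11.05
eef_pos: [0.5867, -0.3412, 0.1761]
ee_rot: [[0.708, 0.706, -0.003], [0.706, -0.708, 0.002], [-0.001, -0.003, -1.0]]
contact_force: [0.8, -0.1, 0.6]
gripper_width: 0.0911
finger_force: 0.0
```

```bash
python3 t.py .4746 .2676 .2 45; python3 -c "
from m import *
show()"
```

```text
t 11.05 p [ 0.5867 -0.3412  0.1761] yaw 44.9 tilt [-0.003  0.002] w 0.0911 F [ 0.8 -0.1  0.6] g 0.0 j [-0.56  0.4   1.8  -0.    0.95  0.23]
go (0.4746, 0.2676, 0.2, 45.0) t [ 11.69 -17.01  -0.75] r [-0.03  0.01 -0.01] rows 12.4
fill [ 90.7 281. ] 217.0 xyz [0.2401 0.6067 0.024 ] z 0.033
fill [165.9 212.4] 100.5 xyz [0.47   0.3514 0.024 ] z 0.025
fill [190.  210.7] 107.0 xyz [0.4746 0.2681 0.024 ] z 0.027
fill [464.9 216.4] 46.0 xyz [ 0.442  -0.6774  0.024 ] z 0.01
fill [166.2 185.1] 100.5 xyz [0.5646 0.35   0.024 ] z 0.026
```

Request:
drive_tool:
  moves: [-1, 11.69, -17.01, -0.75, 0, 0, 0, -1, 11.69, -17.01, -0.75, 0, 0, 0, -1, 11.69, -17.01, -0.75, 0, 0, 0, -1, 11.69, -17.01, -0.75, 0, 0, 0, -1, 11.69, -17.01, -0.75, 0, 0, 0, -1, 11.69, -17.01, -0.75, 0, 0, 0, -1, 11.69, -17.01, -0.75, 0, 0, 0, -1, 11.69, -17.01, -0.75, 0, 0, 0]

```text
clock: 11.9
eef_pos: [0.5147, 0.0531, 0.1911]
ee_rot: [[0.708, 0.706, 0.0], [0.706, -0.708, 0.0], [0.0, 0.0, -1.0]]
contact_force: [1.9, 0.1, 0.1]
gripper_width: 0.0913
finger_force: 0.0
```

```bash
python3 t.py .4746 .2678 .2 45
```

```text
t 11.9 p [0.5147 0.0531 0.1911] yaw 44.9 tilt [0. 0.] w 0.0913 F [1.9 0.1 0.1] g 0.0 j [0.06 0.13 2.12 0.   0.89 0.84]
go (0.4746, 0.2678, 0.2, 45.0) t [ 4.11 -6.01 -0.3 ] r [ 0.   -0.   -0.02] rows 4.4
```

Request:
drive_tool:
  moves: [-1, 4.11, -6.01, -0.3, 0, 0, 0, -1, 4.11, -6.01, -0.3, 0, 0, 0, -1, 4.11, -6.01, -0.3, 0, 0, 0, -1, 4.11, -6.01, -0.3, 0, 0, 0, -1, 4.11, -6.01, -0.3, 0, 0, 0, -1, 4.11, -6.01, 0.5, 0, 0, 0, -1, 4.11, -6.01, 1.0, 0, 0, 0, -1, 4.11, -6.01, 1.0, 0, 0, 0]

```text
clock: 12.7
eef_pos: [0.474, 0.2652, 0.1588]
ee_rot: [[0.708, 0.706, -0.003], [0.706, -0.708, -0.002], [-0.004, -0.001, -1.0]]
contact_force: [-0.6, 0.2, 0.7]
gripper_width: 0.0914
finger_force: 0.0
```

```bash
python3 t.py .4746 .2678 .016 45; python3 -c "
from m import *
im,P=show()"
```

```text
t 12.7 p [0.474  0.2652 0.1588] yaw 44.9 tilt [-0.003 -0.002] w 0.0914 F [-0.6  0.2  0.7] g 0.0 j [ 0.47  0.23  2.08 -0.    0.84  1.25]
go (0.4746, 0.2678, 0.016, 45.0) t [ 0.09 -0.04  4.76] r [-0.01  0.03 -0.01] rows 2.9
fill [ 90.7 281. ] 226.5 xyz [0.2401 0.6068 0.024 ] z 0.031
fill [ 10.2 229.8] 127.0 xyz [0.4191 0.8782 0.024 ] z -0.501
fill [464.8 214.5] 57.0 xyz [ 0.4485 -0.6775  0.024 ] z 0.008
fill [166.1 185. ] 103.0 xyz [0.565  0.3503 0.024 ] z 0.024
fill [369.9 173.4] 107.5 xyz [ 0.5899 -0.3445  0.085 ] z 0.089
```

Request:
drive_tool:
  moves: [-1, 0.07, -0.03, 2.5, 0, 0, 0, -1, 0.07, -0.03, 4, 0, 0, 0, -1, 0.07, -0.03, 4.76, 0, 0, 0, -1, 0.07, -0.03, 4.76, 0, 0, 0, 1, 0.07, -0.03, 4.76, 0, 0, 0, 1, 0.07, -0.03, 4.76, 0, 0, 0, 1, 0.07, -0.03, 4.76, 0, 0, 0, 1, 0.07, -0.03, 4.76, 0, 0, 0]

```text
clock: 13.55
eef_pos: [0.4766, 0.2683, 0.019]
ee_rot: [[0.708, 0.706, 0.001], [0.706, -0.708, 0.001], [0.001, 0.0, -1.0]]
contact_force: [0.4, 0.0, 0.4]
gripper_width: 0.062
finger_force: 0.1
```

Request:
drive_tool:
  moves: [1, 0, 0, 0, 0, 0, 0, 1, 0, 0, 0, 0, 0, 0, 1, 0, 0, 0, 0, 0, 0]

```text
clock: 13.85
eef_pos: [0.4764, 0.2682, 0.0186]
ee_rot: [[0.708, 0.706, 0.0], [0.706, -0.708, 0.0], [0.0, 0.0, -1.0]]
contact_force: [-2.3, -3.2, 8.9]
gripper_width: 0.0556
finger_force: 8.0
```

```bash
python3 t.py .477 -.347 .016 45
```

```text
t 13.85 p [0.4764 0.2682 0.0186] yaw 44.9 tilt [0. 0.] w 0.0556 F [-2.3 -3.2  8.9] g 8.000476509332657 j [ 0.47  0.47  2.09 -0.    0.58  1.26]
go (0.477, -0.347, 0.016, 45.0) t [-14.47  14.53   0.08] r [ 0.   -0.   -0.01] rows 12.3
```

Request:
drive_tool:
  moves: [1, 0, 0, -1.5, 0, 0, 0, 1, 0, 0, -3, 0, 0, 0, 1, 0, 0, -4.5, 0, 0, 0, 1, 0, 0, -6, 0, 0, 0, 1, -0.8, 0.8, -6, 0, 0, 0, 1, -14.47, 14.53, -6, 0, 0, 0, 1, -14.47, 14.53, -6, 0, 0, 0, 1, -14.47, 14.53, -6, 0, 0, 0]

```text
clock: 14.65
eef_pos: [0.4757, 0.0826, 0.1984]
ee_rot: [[0.707, 0.707, 0.001], [0.707, -0.707, 0.0], [0.0, 0.0, -1.0]]
contact_force: [0.6, 0.6, -0.9]
gripper_width: 0.0557
finger_force: 8.0
```

```bash
python3 t.py .477 -.347 .2 45
```

```text
t 14.65 p [0.4757 0.0826 0.1984] yaw 45.0 tilt [0.001 0.   ] w 0.0557 F [ 0.6  0.6 -0.9] g 8.001000434160233 j [ 0.12  0.06  2.18 -0.    0.9   0.91]
go (0.477, -0.347, 0.2, 45.0) t [-10.09  10.16  -0.05] r [ 0. -0. -0.] rows 8.6
```

Request:
drive_tool:
  moves: [1, -10.09, 10.16, -0.05, 0, 0, 0, 1, -10.09, 10.16, -0.05, 0, 0, 0, 1, -10.09, 10.16, -0.05, 0, 0, 0, 1, -10.09, 10.16, -0.05, 0, 0, 0, 1, -10.09, 10.16, -0.05, 0, 0, 0, 1, -10.09, 10.16, -0.05, 0, 0, 0, 1, -10.09, 10.16, -0.05, 0, 0, 0, 1, -10.09, 10.16, -0.05, 0, 0, 0]

```text
clock: 15.45
eef_pos: [0.4765, -0.3179, 0.1997]
ee_rot: [[0.708, 0.706, 0.0], [0.706, -0.708, -0.0], [0.0, 0.0, -1.0]]
contact_force: [1.5, 1.0, -0.2]
gripper_width: 0.0556
finger_force: 8.0
```

Request:
drive_tool:
  moves: [1, -0.8, 0.8, 0, 0, 0, 0, 1, -0.8, 0.8, 1.5, 0, 0, 0, 1, -0.8, 0.8, 1.5, 0, 0, 0, 1, -0.8, 0.8, 1.5, 0, 0, 0]

```text
clock: 15.85
eef_pos: [0.4765, -0.349, 0.1544]
ee_rot: [[0.708, 0.706, -0.002], [0.706, -0.708, 0.001], [-0.0, -0.002, -1.0]]
contact_force: [1.3, -0.1, -0.1]
gripper_width: 0.0559
finger_force: 8.0
```

```bash
python3 t.py .477 -.347 .0795 45;python3 -c "
from m import *
im,P=show()"
```

```text
t 15.85 p [ 0.4765 -0.349   0.1544] yaw 44.9 tilt [-0.002  0.001] w 0.0559 F [ 1.3 -0.1 -0.1] g 8.000001311302185 j [-0.67  0.3   1.99  0.    0.85  0.11]
go (0.477, -0.347, 0.0795, 45.0) t [ 0.06 -0.03  2.5 ] r [-0.02  0.   -0.01] rows 1.5
fill [ 90.7 280.8] 220.5 xyz [0.2409 0.6068 0.024 ] z 0.032
fill [165.9 212.4] 101.5 xyz [0.4699 0.3512 0.024 ] z 0.026
fill [464.8 214.6] 51.0 xyz [ 0.4481 -0.6775  0.024 ] z 0.008
fill [166.2 185.4] 96.5 xyz [0.5635 0.35   0.024 ] z 0.027
fill [369.8 173.4] 107.5 xyz [ 0.5898 -0.3442  0.085 ] z 0.087
```

Request:
drive_tool:
  moves: [1, 0.05, -0.03, 1.3, 0, 0, 0, 1, 0.05, -0.03, 2.2, 0, 0, 0, 1, 0.05, -0.03, 2.5, 0, 0, 0, 1, 0.05, -0.03, 2.5, 0, 0, 0, 1, 0.05, -0.03, 2.5, 0, 0, 0]

```text
clock: 16.4
eef_pos: [0.4784, -0.3484, 0.0812]
ee_rot: [[0.708, 0.707, 0.002], [0.707, -0.708, -0.001], [0.0, 0.002, -1.0]]
contact_force: [0.7, -0.4, -1.1]
gripper_width: 0.0559
finger_force: 8.0
```

Request:
drive_tool:
  moves: [1, 0, 0, 0.05, 0, 0, 0, 1, 0, 0, 0.05, 0, 0, 0, -1, 0, 0, 0.05, 0, 0, 0, -1, 0, 0, 0.05, 0, 0, 0, -1, 0, 0, 0.05, 0, 0, 0, -1, 0, 0, 0.05, 0, 0, 0, -1, 0, 0, -2, 0, 0, 0, -1, 0, 0, -4, 0, 0, 0]

```text
clock: 17.2
eef_pos: [0.4766, -0.3474, 0.1779]
ee_rot: [[0.708, 0.706, -0.003], [0.706, -0.708, 0.002], [-0.0, -0.004, -1.0]]
contact_force: [-0.1, -1.5, 0.9]
gripper_width: 0.0911
finger_force: 0.0
```

```bash
python3 t.py .47 .351 .2 45
```

```text
t 17.2 p [ 0.4766 -0.3474  0.1779] yaw 44.9 tilt [-0.003  0.002] w 0.0911 F [-0.1 -1.5  0.9] g 0.0 j [-0.67  0.27  1.98  0.    0.9   0.12]
go (0.47, 0.351, 0.2, 45.0) t [ 16.28 -16.64  -0.68] r [-0.03  0.   -0.01] rows 14.0
```

Request:
drive_tool:
  moves: [-1, 16.28, -16.64, -0.68, 0, 0, 0, -1, 16.28, -16.64, -0.68, 0, 0, 0, -1, 16.28, -16.64, -0.68, 0, 0, 0, -1, 16.28, -16.64, -0.68, 0, 0, 0, -1, 16.28, -16.64, -0.68, 0, 0, 0, -1, 16.28, -16.64, -0.68, 0, 0, 0, -1, 16.28, -16.64, -0.68, 0, 0, 0, -1, 16.28, -16.64, -0.68, 0, 0, 0]

```text
clock: 18.0
eef_pos: [0.4733, 0.0537, 0.19]
ee_rot: [[0.708, 0.706, 0.001], [0.706, -0.708, 0.0], [0.0, 0.0, -1.0]]
contact_force: [0.6, -0.5, 0.1]
gripper_width: 0.0914
finger_force: 0.0
```

```bash
python3 t.py .47 .351 .16 45
```

```text
t 18.0 p [0.4733 0.0537 0.19  ] yaw 44.9 tilt [0.001 0.   ] w 0.0914 F [ 0.6 -0.5  0.1] g 0.0 j [ 0.06  0.07  2.2  -0.    0.88  0.85]
go (0.47, 0.351, 0.16, 45.0) t [ 6.92 -7.09  1.  ] r [ 0.   -0.   -0.01] rows 6.0
```

Request:
drive_tool:
  moves: [-1, 6.92, -7.09, 1.0, 0, 0, 0, -1, 6.92, -7.09, 1.0, 0, 0, 0, -1, 6.92, -7.09, 1.0, 0, 0, 0, -1, 6.92, -7.09, 1.0, 0, 0, 0, -1, 6.92, -7.09, 1.0, 0, 0, 0, -1, 6.92, -7.09, 1.0, 0, 0, 0, -1, 6.92, -7.09, 1.0, 0, 0, 0, -1, 6.92, -7.09, 1.0, 0, 0, 0]

```text
clock: 18.8
eef_pos: [0.4699, 0.3495, 0.1592]
ee_rot: [[0.707, 0.708, -0.001], [0.708, -0.707, -0.001], [-0.001, -0.0, -1.0]]
contact_force: [0.0, 0.3, -0.0]
gripper_width: 0.0912
finger_force: 0.0
```

```bash
python3 t.py .47 .351 .017 45;python3 -c "
from m import *
im,P=show()"
```

```text
t 18.8 p [0.4699 0.3495 0.1592] yaw 45.0 tilt [-0.001 -0.001] w 0.0912 F [ 0.   0.3 -0. ] g 0.0 j [ 0.6   0.29  2.   -0.    0.86  1.38]
go (0.47, 0.351, 0.017, 45.0) t [ 0.04 -0.03  4.74] r [-0.    0.01  0.01] rows 2.8
fill [ 90.7 280.9] 224.5 xyz [0.2403 0.6068 0.024 ] z 0.033
fill [ 10.1 229.8] 127.5 xyz [0.4191 0.8784 0.024 ] z -0.495
fill [372.9 207. ] 116.5 xyz [ 0.4776 -0.3517  0.085 ] z 0.088
fill [464.8 214.3] 57.0 xyz [ 0.4491 -0.6776  0.024 ] z 0.008
fill [167.8 183.1] 50.5 xyz [0.5716 0.3445 0.024 ] z 0.026
fill [369.7 173.3] 111.5 xyz [ 0.5903 -0.3441  0.085 ] z 0.088
```

Request:
drive_tool:
  moves: [-1, 0.03, -0.02, 2.5, 0, 0, 0, -1, 0.03, -0.02, 4, 0, 0, 0, -1, 0.03, -0.02, 4.76, 0, 0, 0, -1, 0.03, -0.02, 4.76, 0, 0, 0, 1, 0.03, -0.02, 4.76, 0, 0, 0, 1, 0.03, -0.02, 4.76, 0, 0, 0, 1, 0.03, -0.02, 4.76, 0, 0, 0, 1, 0.03, -0.02, 4.76, 0, 0, 0]

```text
clock: 19.65
eef_pos: [0.4708, 0.3498, 0.0173]
ee_rot: [[0.708, 0.706, 0.0], [0.706, -0.708, 0.0], [0.0, 0.0, -1.0]]
contact_force: [-0.7, -0.1, 0.2]
gripper_width: 0.0619
finger_force: 0.2
```

Request:
drive_tool:
  moves: [1, 0, 0, 0, 0, 0, 0, 1, 0, 0, 0, 0, 0, 0, 1, 0, 0, 0, 0, 0, 0]

```text
clock: 19.95
eef_pos: [0.4707, 0.35, 0.0172]
ee_rot: [[0.708, 0.706, 0.0], [0.706, -0.708, -0.0], [0.0, 0.0, -1.0]]
contact_force: [-0.7, -3.7, 6.0]
gripper_width: 0.0558
finger_force: 8.0
```

```bash
python3 t.py .577 -.181 .017 45
```

```text
t 19.95 p [0.4707 0.35   0.0172] yaw 44.9 tilt [ 0. -0.] w 0.0558 F [-0.7 -3.7  6. ] g 8.000385537743568 j [ 0.6   0.52  2.01 -0.    0.61  1.39]
go (0.577, -0.181, 0.017, 45.0) t [-9.990e+00  1.503e+01  1.000e-02] r [ 0.   -0.   -0.01] rows 10.8
```

Request:
drive_tool:
  moves: [1, 0, 0, -1.5, 0, 0, 0, 1, 0, 0, -3, 0, 0, 0, 1, 0, 0, -4.5, 0, 0, 0, 1, 0, 0, -6, 0, 0, 0, 1, -0.8, 1.2, -6, 0, 0, 0, 1, -9.99, 15.03, -6, 0, 0, 0, 1, -9.99, 15.03, -6, 0, 0, 0, 1, -9.99, 15.03, -6, 0, 0, 0]

```text
clock: 20.75
eef_pos: [0.5084, 0.1589, 0.1971]
ee_rot: [[0.707, 0.707, 0.0], [0.707, -0.707, 0.0], [0.0, 0.0, -1.0]]
contact_force: [1.4, -0.2, -0.6]
gripper_width: 0.0556
finger_force: 8.0
```

```bash
python3 t.py .577 -.181 .2 45
```

```text
t 20.75 p [0.5084 0.1589 0.1971] yaw 45.0 tilt [0. 0.] w 0.0556 F [ 1.4 -0.2 -0.6] g 8.000973165035248 j [0.26 0.15 2.09 0.   0.91 1.05]
go (0.577, -0.181, 0.2, 45.0) t [-6.39  9.63 -0.1 ] r [ 0.   -0.   -0.01] rows 6.9
```

Request:
drive_tool:
  moves: [1, -6.39, 9.63, -0.1, 0, 0, 0, 1, -6.39, 9.63, -0.1, 0, 0, 0, 1, -6.39, 9.63, -0.1, 0, 0, 0, 1, -6.39, 9.63, -0.1, 0, 0, 0, 1, -6.39, 9.63, -0.1, 0, 0, 0, 1, -6.39, 9.63, -0.1, 0, 0, 0, 1, -6.39, 9.63, -0.1, 0, 0, 0, 1, -6.39, 9.63, 1, 0, 0, 0]

```text
clock: 21.55
eef_pos: [0.5801, -0.1848, 0.1702]
ee_rot: [[0.71, 0.704, 0.007], [0.704, -0.71, -0.003], [0.003, 0.007, -1.0]]
contact_force: [0.2, 0.9, -2.4]
gripper_width: 0.0558
finger_force: 8.0
```

Request:
drive_tool:
  moves: [1, 0, 0, 0.5, 0, 0, 0, 1, 0, 0, 0.5, 0, 0, 0, 1, 0, 0, 0.5, 0, 0, 0]

```text
clock: 21.85
eef_pos: [0.5767, -0.1785, 0.152]
ee_rot: [[0.707, 0.707, -0.001], [0.707, -0.707, 0.0], [-0.0, -0.001, -1.0]]
contact_force: [0.8, -0.1, -0.4]
gripper_width: 0.0553
finger_force: 8.0
```

```bash
python3 t.py .577 -.181 .0785 45
```

```text
t 21.85 p [ 0.5767 -0.1785  0.152 ] yaw 45.0 tilt [-0.001  0.   ] w 0.0553 F [ 0.8 -0.1 -0.4] g 8.000061213970184 j [-0.34  0.32  1.96  0.    0.86  0.45]
go (0.577, -0.181, 0.0785, 45.0) t [-0.05  0.07  2.45] r [-0.01  0.   -0.  ] rows 1.5
```

Request:
drive_tool:
  moves: [1, -0.05, 0.07, 1.3, 0, 0, 0, 1, -0.05, 0.07, 2.2, 0, 0, 0, 1, -0.05, 0.07, 2.45, 0, 0, 0, 1, -0.05, 0.07, 2.45, 0, 0, 0, 1, -0.05, 0.07, 2.45, 0, 0, 0]

```text
clock: 22.35
eef_pos: [0.5783, -0.1819, 0.08]
ee_rot: [[0.708, 0.707, 0.002], [0.707, -0.708, -0.001], [0.001, 0.002, -1.0]]
contact_force: [0.6, 0.2, -0.5]
gripper_width: 0.0558
finger_force: 8.0
```

Request:
drive_tool:
  moves: [1, 0, 0, 0.05, 0, 0, 0, 1, 0, 0, 0.05, 0, 0, 0, -1, 0, 0, 0.05, 0, 0, 0, -1, 0, 0, 0.05, 0, 0, 0, -1, 0, 0, 0.05, 0, 0, 0, -1, 0, 0, 0.05, 0, 0, 0, -1, 0, 0, -2, 0, 0, 0, -1, 0, 0, -4, 0, 0, 0]

```text
clock: 23.15
eef_pos: [0.5762, -0.1816, 0.1768]
ee_rot: [[0.708, 0.706, -0.003], [0.706, -0.708, 0.001], [-0.001, -0.003, -1.0]]
contact_force: [0.7, 0.3, -0.2]
gripper_width: 0.0911
finger_force: 0.0
```

```bash
python3 t.py .564 .35 .18 45;python3 -c "
from m import *
im,P=show()"
```

```text
t 23.15 p [ 0.5762 -0.1816  0.1768] yaw 44.9 tilt [-0.003  0.001] w 0.0911 F [ 0.7  0.3 -0.2] g 0.0 j [-0.34  0.29  1.95 -0.    0.9   0.44]
go (0.564, 0.35, 0.18, 45.0) t [ 12.23 -12.83  -0.09] r [-0.03  0.01 -0.01] rows 10.6
fill [ 90.7 281.2] 224.5 xyz [0.2394 0.6067 0.024 ] z 0.032
fill [372.8 207. ] 114.5 xyz [ 0.4773 -0.3515  0.085 ] z 0.088
fill [464.9 215.8] 51.0 xyz [ 0.4441 -0.6775  0.024 ] z 0.009
fill [166.2 185.1] 102.0 xyz [0.5647 0.35   0.024 ] z 0.025
fill [369.7 173.4] 110.0 xyz [ 0.59  -0.344  0.085] z 0.089
```

Request:
drive_tool:
  moves: [-1, 12.23, -12.83, -0.6, 0, 0, 0, -1, 12.23, -12.83, -0.6, 0, 0, 0, -1, 12.23, -12.83, -0.6, 0, 0, 0, -1, 12.23, -12.83, -0.6, 0, 0, 0, -1, 12.23, -12.83, -0.6, 0, 0, 0, -1, 12.23, -12.83, -0.6, 0, 0, 0, -1, 12.23, -12.83, -0.6, 0, 0, 0, -1, 12.23, -12.83, -0.6, 0, 0, 0]

```text
clock: 24.0
eef_pos: [0.5678, 0.2198, 0.1906]
ee_rot: [[0.708, 0.706, 0.0], [0.706, -0.708, 0.0], [0.0, 0.0, -1.0]]
contact_force: [0.6, -0.8, -0.3]
gripper_width: 0.0912
finger_force: 0.0
```

```bash
python3 t.py .564 .35 .17 45
```

```text
t 24.0 p [0.5678 0.2198 0.1906] yaw 44.9 tilt [0. 0.] w 0.0912 F [ 0.6 -0.8 -0.3] g 0.0 j [ 0.33  0.28  1.94 -0.    0.92  1.12]
go (0.564, 0.35, 0.17, 45.0) t [ 2.97 -3.16  0.69] r [ 0.   -0.   -0.01] rows 2.6
```

Request:
drive_tool:
  moves: [-1, 2.97, -3.16, 0.69, 0, 0, 0, -1, 2.97, -3.16, 0.69, 0, 0, 0, -1, 2.97, -3.16, 0.69, 0, 0, 0, -1, 2.97, -3.16, 0.69, 0, 0, 0, -1, 2.97, -3.16, 0.69, 0, 0, 0]

```text
clock: 24.5
eef_pos: [0.564, 0.3481, 0.1693]
ee_rot: [[0.707, 0.707, -0.0], [0.707, -0.707, -0.0], [-0.001, -0.0, -1.0]]
contact_force: [0.2, -0.5, 0.4]
gripper_width: 0.0909
finger_force: 0.0
```

```bash
python3 t.py .5643 .35 .017 45;python3 -c "
from m import *
im,P=show();handle(P)"
```

```text
t 24.5 p [0.564  0.3481 0.1693] yaw 45.0 tilt [-0. -0.] w 0.0909 F [ 0.2 -0.5  0.4] g 0.0 j [ 0.52  0.39  1.84 -0.    0.92  1.3 ]
go (0.5643, 0.35, 0.017, 45.0) t [ 0.06 -0.04  5.08] r [-0.    0.01 -0.  ] rows 3.0
fill [ 90.8 281.6] 230.5 xyz [0.2379 0.6064 0.024 ] z 0.034
fill [ 12.2 229.8] 83.5 xyz [0.4191 0.8716 0.024 ] z -0.511
fill [372.9 207. ] 116.5 xyz [ 0.4776 -0.3517  0.085 ] z 0.088
fill [464.8 214.3] 57.0 xyz [ 0.449  -0.6775  0.024 ] z 0.006
fill [321.6 177.5] 113.0 xyz [ 0.5786 -0.1833  0.085 ] z 0.088
fill [369.7 173.3] 111.0 xyz [ 0.5903 -0.344   0.085 ] z 0.086
handle ((0.663411021232605, -0.01193033903837204), (0.017347972840070724, 0.07476244866847992), 83.46113586425781)
```

Request:
drive_tool:
  moves: [-1, 0.05, -0.03, 2.7, 0, 0, 0, -1, 0.05, -0.03, 4.2, 0, 0, 0, -1, 0.05, -0.03, 5.08, 0, 0, 0, -1, 0.05, -0.03, 5.08, 0, 0, 0, 1, 0.05, -0.03, 5.08, 0, 0, 0, 1, 0.05, -0.03, 5.08, 0, 0, 0, 1, 0.05, -0.03, 5.08, 0, 0, 0, 1, 0.05, -0.03, 5.08, 0, 0, 0]

```text
clock: 25.35
eef_pos: [0.565, 0.3494, 0.0182]
ee_rot: [[0.708, 0.706, 0.001], [0.706, -0.708, 0.0], [0.001, 0.0, -1.0]]
contact_force: [-0.9, 0.7, 0.4]
gripper_width: 0.0619
finger_force: 0.5
```

Request:
drive_tool:
  moves: [1, 0, 0, 0, 0, 0, 0, 1, 0, 0, 0, 0, 0, 0, 1, 0, 0, 0, 0, 0, 0]

```text
clock: 25.65
eef_pos: [0.5649, 0.3495, 0.0179]
ee_rot: [[0.708, 0.706, 0.0], [0.706, -0.708, 0.0], [0.0, 0.0, -1.0]]
contact_force: [-2.4, -3.1, 6.8]
gripper_width: 0.0556
finger_force: 8.0
```

```bash
python3 t.py .467 -.188 .017 45
```

```text
t 25.65 p [0.5649 0.3495 0.0179] yaw 44.9 tilt [0. 0.] w 0.0556 F [-2.4 -3.1  6.8] g 8.000388443470001 j [ 0.52  0.6   1.85 -0.    0.69  1.31]
go (0.467, -0.188, 0.017, 45.0) t [-14.97  10.38   0.03] r [ 0.   -0.   -0.01] rows 10.9
```

Request:
drive_tool:
  moves: [1, 0, 0, -1.5, 0, 0, 0, 1, 0, 0, -3, 0, 0, 0, 1, 0, 0, -4.5, 0, 0, 0, 1, 0, 0, -6, 0, 0, 0, 1, -1.1, 0.8, -6, 0, 0, 0, 1, -14.97, 10.38, -6, 0, 0, 0, 1, -14.97, 10.38, -6, 0, 0, 0, 1, -14.97, 10.38, -6, 0, 0, 0]

```text
clock: 26.45
eef_pos: [0.5303, 0.1601, 0.1974]
ee_rot: [[0.707, 0.707, 0.0], [0.707, -0.707, 0.0], [0.0, 0.0, -1.0]]
contact_force: [1.7, -0.4, 0.0]
gripper_width: 0.0557
finger_force: 8.0
```

```bash
python3 t.py .467 -.188 .2 45
```

```text
t 26.45 p [0.5303 0.1601 0.1974] yaw 45.0 tilt [0. 0.] w 0.0557 F [ 1.7 -0.4  0. ] g 8.000882416963577 j [ 0.25  0.18  2.04 -0.    0.91  1.04]
go (0.467, -0.188, 0.2, 45.0) t [-9.69  6.72 -0.09] r [ 0.   -0.   -0.01] rows 7.1
```

Request:
drive_tool:
  moves: [1, -9.69, 6.72, -0.1, 0, 0, 0, 1, -9.69, 6.72, -0.1, 0, 0, 0, 1, -9.69, 6.72, -0.1, 0, 0, 0, 1, -9.69, 6.72, -0.1, 0, 0, 0, 1, -9.69, 6.72, -0.1, 0, 0, 0, 1, -9.69, 6.72, -0.1, 0, 0, 0, 1, -9.69, 6.72, -0.1, 0, 0, 0, 1, -9.69, 6.72, 1, 0, 0, 0]

```text
clock: 27.25
eef_pos: [0.4693, -0.1916, 0.1705]
ee_rot: [[0.711, 0.703, 0.007], [0.703, -0.711, -0.004], [0.002, 0.007, -1.0]]
contact_force: [-0.1, -0.8, -1.3]
gripper_width: 0.0558
finger_force: 8.0
```

Request:
drive_tool:
  moves: [1, 0, 0, 0.5, 0, 0, 0, 1, 0, 0, 0.5, 0, 0, 0, 1, 0, 0, 0.5, 0, 0, 0]

```text
clock: 27.55
eef_pos: [0.4678, -0.1862, 0.1527]
ee_rot: [[0.708, 0.706, -0.0], [0.706, -0.708, 0.0], [-0.0, -0.0, -1.0]]
contact_force: [0.0, 0.1, -0.9]
gripper_width: 0.0557
finger_force: 8.0
```

```bash
python3 t.py .467 -.188 .079 45
```

```text
t 27.55 p [ 0.4678 -0.1862  0.1527] yaw 44.9 tilt [-0.  0.] w 0.0557 F [ 0.   0.1 -0.9] g 8.000038415193558 j [-0.43  0.17  2.16  0.    0.81  0.36]
go (0.467, -0.188, 0.079, 45.0) t [-0.06  0.02  2.46] r [-0.    0.   -0.01] rows 1.5
```

Request:
drive_tool:
  moves: [1, -0.05, 0.02, 1.3, 0, 0, 0, 1, -0.05, 0.02, 2.2, 0, 0, 0, 1, -0.05, 0.02, 2.45, 0, 0, 0, 1, -0.05, 0.02, 2.45, 0, 0, 0, 1, -0.05, 0.02, 2.45, 0, 0, 0]

```text
clock: 28.05
eef_pos: [0.468, -0.188, 0.0802]
ee_rot: [[0.708, 0.707, 0.002], [0.707, -0.708, -0.001], [0.001, 0.002, -1.0]]
contact_force: [-0.9, 0.2, -0.0]
gripper_width: 0.0558
finger_force: 8.0
```

Request:
drive_tool:
  moves: [1, 0, 0, 0.05, 0, 0, 0, 1, 0, 0, 0.05, 0, 0, 0, -1, 0, 0, 0.05, 0, 0, 0, -1, 0, 0, 0.05, 0, 0, 0, -1, 0, 0, 0.05, 0, 0, 0, -1, 0, 0, 0.05, 0, 0, 0, -1, 0, 0, -2, 0, 0, 0, -1, 0, 0, -4, 0, 0, 0]

```text
clock: 28.85
eef_pos: [0.4659, -0.1874, 0.1773]
ee_rot: [[0.708, 0.706, -0.004], [0.706, -0.708, 0.002], [-0.001, -0.004, -1.0]]
contact_force: [1.0, -0.7, 0.4]
gripper_width: 0.0915
finger_force: 0.0
```

```bash
python3 t.py .471 -.0205 .18 0;python3 -c "
from m import *
im,P=show();m=((P[...,2]>.075)&(P[...,2]<.12));
import numpy as np
u,v=np.meshgrid(np.arange(512),np.arange(384));hs=cv2.cvtColor(cv2.imread('pics/top0.png'),6)
k=((hs<35)&(u>258)&(u<288)&(v>198)&(v<220)).astype(np.uint8)
c=max(cv2.findContours(k,0,1)[0],key=cv2.contourArea);print(cv2.minAreaRect(plane('top',c[:,0],.09)[:,:2].astype(np.float32)))"
```

```text
t 28.85 p [ 0.4659 -0.1874  0.1773] yaw 44.9 tilt [-0.004  0.002] w 0.0915 F [ 1.  -0.7  0.4] g 0.0 j [-0.43  0.13  2.15  0.    0.86  0.36]
go (0.471, -0.0205, 0.18, 0.0) t [ 4.05 -3.82 -0.08] r [-0.03  0.03  7.49] rows 5.2
fill [ 90.6 280.8] 226.0 xyz [0.2406 0.6069 0.024 ] z 0.032
fill [ 10.2 229.9] 125.0 xyz [0.4189 0.8783 0.024 ] z -0.498
fill [373.7 207. ] 98.5 xyz [ 0.4773 -0.3544  0.085 ] z 0.088
fill [464.8 214.8] 56.0 xyz [ 0.4475 -0.6775  0.024 ] z 0.008
fill [321.7 177.4] 116.5 xyz [ 0.5789 -0.1836  0.085 ] z 0.088
fill [369.7 173.3] 111.5 xyz [ 0.5903 -0.3441  0.085 ] z 0.089
((0.472049742937088, -0.01706467568874359), (0.043314263224601746, 0.039936475455760956), 89.09549713134766)
```

Request:
drive_tool:
  moves: [1, 4.0, -3.85, -0.1, 0, 0, 1.4, 1, 4.0, -3.85, -0.1, 0, 0, 2.8, 1, 4.0, -3.85, -0.1, 0, 0, 4.2, 1, 4.0, -3.85, -0.1, 0, 0, 5.6, 1, 4.0, -3.85, -0.1, 0, 0, 7, 1, 4.0, -3.85, -0.1, 0, 0, 7.5, 1, 4.0, -3.85, -0.1, 0, 0, 7.5, 1, 4.0, -3.85, -0.1, 0, 0, 7.5]

```text
clock: 29.7
eef_pos: [0.4704, -0.0214, 0.1803]
ee_rot: [[1.0, 0.001, -0.0], [0.001, -1.0, -0.0], [-0.0, 0.0, -1.0]]
contact_force: [0.3, 0.1, 0.3]
gripper_width: 0.0299
finger_force: 0.0
```

```bash
python3 t.py .468 -.019 .1 0;python3 -c "
from m import *
im,P=show('b1.png')"
```

```text
t 29.7 p [ 0.4704 -0.0214  0.1803] yaw 0.1 tilt [-0. -0.] w 0.0299 F [0.3 0.1 0.3] g 0.0 j [-0.09  0.07  2.21 -0.    0.86  1.47]
go (0.468, -0.019, 0.1, 0.0) t [-0.08 -0.08  2.68] r [0.   0.   0.01] rows 1.6
fill [ 90.7 281. ] 225.0 xyz [0.24   0.6067 0.024 ] z 0.037
fill [ 10.1 229.9] 130.5 xyz [0.4187 0.8784 0.024 ] z -0.494
fill [324.3 210.5] 122.0 xyz [ 0.468 -0.19   0.085] z 0.089
fill [373.  206.9] 113.5 xyz [ 0.4778 -0.3521  0.085 ] z 0.087
fill [464.8 214. ] 56.0 xyz [ 0.4501 -0.6776  0.024 ] z 0.006
fill [321.6 177.5] 116.0 xyz [ 0.5787 -0.1833  0.085 ] z 0.088
fill [369.7 173.3] 108.0 xyz [ 0.5901 -0.3439  0.085 ] z 0.088
```

View pics/b1.png

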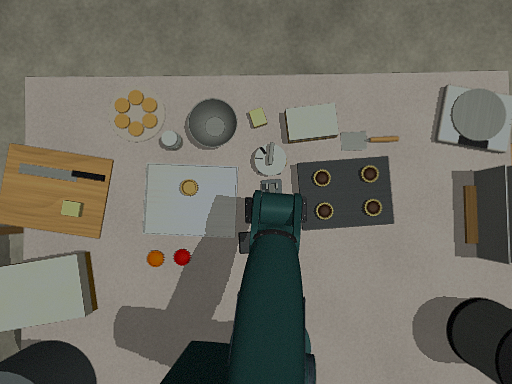

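All four tarts stand on the plate at (321,178), (370,173), (324,210) and (373,207). Only the empty stack is left on the tray. Next is the lever.

Request:
drive_tool:
  moves: [1, -0.08, -0.08, 1.5, 0, 0, 0, 1, -0.08, -0.08, 2.5, 0, 0, 0, 1, -0.08, -0.08, 3.0, 0, 0, 0, 1, -0.1, -0.08, 3.4, 0, 0, 0, 1, -0.12, -0.08, 3.8, 0, 0, 0, 1, -0.15, -0.08, 4.1, 0, 0, 0, 1, -0.15, -0.08, 4.25, 0, 0, 0, 1, -0.15, -0.08, 4.25, 0, 0, 0]

```text
clock: 30.55
eef_pos: [0.4659, -0.0191, 0.0531]
ee_rot: [[1.0, -0.001, -0.001], [-0.001, -1.0, 0.0], [-0.001, -0.0, -1.0]]
contact_force: [-8.1, -0.3, 15.0]
gripper_width: 0.0006
finger_force: 7.2
```

Request:
drive_tool:
  moves: [1, 0, 0, 0, 0, 0, 0]

```text
clock: 30.65
eef_pos: [0.4659, -0.019, 0.0532]
ee_rot: [[1.0, -0.001, -0.0], [-0.001, -1.0, -0.0], [-0.0, 0.0, -1.0]]
contact_force: [-6.6, 0.1, 10.6]
gripper_width: 0.0008
finger_force: 5.3
```

Request:
drive_tool:
  moves: [1, 0, 0, 0.08, 0, 0, 0, 1, 0, 0, 0.08, 0, 0, 0, 1, 0, 0, 0, 0, 0, 0, 1, 0, 0, -2, 0, 0, 0, 1, 0, 0, -4, 0, 0, 0, 1, 0, -5, -4.5, 0, 0, 0, 1, 0, -5, -4.5, 0, 0, 0, 1, 0, -5, -4.5, 0, 0, 0]

```text
clock: 31.45
eef_pos: [0.4665, 0.1287, 0.1884]
ee_rot: [[1.0, -0.002, 0.002], [-0.002, -1.0, 0.001], [0.002, -0.001, -1.0]]
contact_force: [1.4, -0.5, -0.1]
gripper_width: 0.0006
finger_force: 0.0
```

Request:
drive_tool:
  moves: [-1, 0, 0, 0, 0, 0, 0, -1, 0, 0, 0, 0, 0, 0, -1, 0, 0, 0, 0, 0, 0]

```text
clock: 31.75
eef_pos: [0.466, 0.1264, 0.1867]
ee_rot: [[1.0, -0.001, -0.0], [-0.001, -1.0, -0.0], [-0.0, 0.0, -1.0]]
contact_force: [-0.8, -0.7, 0.1]
gripper_width: 0.0216
finger_force: 0.0
```

```bash
python3 t.py .6457 -.0115 .18 -6.7;python3 -c "
from m import *
im,P=show();handle(P);print((P[196:222:3,266:282:3,2]*1000).astype(int))
cv2.imwrite('pics/c2.png',cv2.resize(im[130:235,240:300],None,fx=5,fy=5))"
```

```text
t 31.75 p [0.466  0.1264 0.1867] yaw -0.1 tilt [-0. -0.] w 0.0216 F [-0.8 -0.7  0.1] g 0.0 j [ 0.22  0.08  2.18 -0.    0.87  1.79]
go (0.6457, -0.0115, 0.18, -6.7) t [6.   4.59 0.22] r [0.  0.  1.1] rows 4.5
fill [ 90.7 281.1] 226.5 xyz [0.2398 0.6068 0.024 ] z 0.036
fill [ 10.1 229.9] 133.5 xyz [0.4188 0.8787 0.024 ] z -0.499
fill [324.3 210.5] 120.5 xyz [ 0.4679 -0.19    0.085 ] z 0.088
fill [372.8 207. ] 115.0 xyz [ 0.4775 -0.3514  0.085 ] z 0.088
fill [464.8 213.7] 59.0 xyz [ 0.4511 -0.6775  0.024 ] z 0.01
fill [321.7 177.5] 115.5 xyz [ 0.5786 -0.1837  0.085 ] z 0.087
fill [369.7 173.3] 112.5 xyz [ 0.5901 -0.3441  0.085 ] z 0.089
handle ((0.6630375385284424, -0.013733342289924622), (0.013688107952475548, 0.0750933438539505), 83.48124694824219)
[[  11    2   49   14   16   19]
 [  10   13   47   45   14   15]
 [  54   47   46   52    9   11]
 [   9    6   46   59   13   10]
 [  15   53   56   54   50   10]
 [   9   53   49   53   51   12]
 [   8   51   50   52 1679   13]
 [  14   58   55   50   54   13]
 [  11   14   16    6   21    6]]
```

View pics/c2.png

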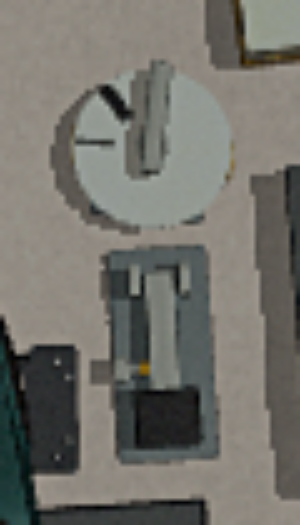

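```bash
python3 -c "
from m import *
P0=np.load('topP.npy');im,P=show()
f=lambda a:np.median(a[...,2])
print('up',f(P0[206:215,269:277]),'down',f(P[209:217,269:278]),'plate',f(P[185:200,335:355]),f(P0[185:200,335:355]))
a=P0[206:215,269:277];print(np.median(a.reshape(-1,3),0))
S=viewer.camera('scene')[1];Q=pts('scene',S);k=(abs(Q[...,0]-.463)<.014)&(abs(Q[...,1]+.019)<.015)&(Q[...,2]>.03)&(Q[...,2]<.1);print(np.median(Q[k],0),k.sum())
"
```

```text
fill [ 90.7 281. ] 223.5 xyz [0.24   0.6067 0.024 ] z 0.035
fill [ 10.3 229.8] 128.5 xyz [0.4191 0.8778 0.024 ] z -0.495
fill [324.3 210.4] 120.0 xyz [ 0.4683 -0.1901  0.085 ] z 0.089
fill [372.9 207. ] 115.5 xyz [ 0.4774 -0.3517  0.085 ] z 0.088
fill [464.8 213.8] 57.0 xyz [ 0.4508 -0.6776  0.024 ] z 0.008
fill [321.8 177.6] 113.0 xyz [ 0.5784 -0.1838  0.085 ] z 0.088
fill [369.8 173.3] 110.0 xyz [ 0.5901 -0.3443  0.085 ] z 0.087
up 0.09042010752448058 down 0.05428916928763841 plate 0.06660546434378409 0.06676580879680499
[ 0.4720542  -0.01707758  0.09042011]
[ 0.4631447  -0.01770377  0.05276502] 65
```

Request:
drive_tool:
  moves: [-1, 6.0, 4.59, 0.2, 0, 0, 0.5, -1, 6.0, 4.59, 0.2, 0, 0, 1.1, -1, 6.0, 4.59, 0.2, 0, 0, 1.1, -1, 6.0, 4.59, 0.2, 0, 0, 1.1, -1, 6.0, 4.59, 0.2, 0, 0, 1.1, -1, 6.0, 4.59, 0.2, 0, 0, 1.1, -1, 6.0, 4.59, 0.2, 0, 0, 1.1, -1, 6.0, 4.59, 0.2, 0, 0, 1.1]

```text
clock: 32.7
eef_pos: [0.645, -0.0108, 0.1805]
ee_rot: [[0.993, -0.117, -0.001], [-0.117, -0.993, 0.0], [-0.001, 0.0, -1.0]]
contact_force: [-0.1, 0.0, -0.2]
gripper_width: 0.0912
finger_force: 0.0
```

```bash
python3 t.py .6455 -.0115 .066 -6.7
```

```text
t 32.7 p [ 0.645  -0.0108  0.1805] yaw -6.7 tilt [-0.001  0.   ] w 0.0912 F [-0.1  0.  -0.2] g 0.0 j [-0.05  0.35  1.87  0.    0.93  1.63]
go (0.6455, -0.0115, 0.066, -6.7) t [0.02 0.02 3.82] r [0.   0.01 0.  ] rows 2.3
```

```bash
python3 t.py .464 -.019 .13 0
```

```text
t 32.7 p [ 0.645  -0.0108  0.1805] yaw -6.7 tilt [-0.001  0.   ] w 0.0912 F [-0.1  0.  -0.2] g 0.0 j [-0.05  0.35  1.87  0.    0.93  1.63]
go (0.464, -0.019, 0.13, 0.0) t [-5.96  0.97  1.69] r [-0.    0.01 -1.12] rows 3.8
```

Request:
drive_tool:
  moves: [1, -5.96, 0.97, 0, 0, 0, -1.1, 1, -5.96, 0.97, 0, 0, 0, -1.1, 1, -5.96, 0.97, 0, 0, 0, -1.1, 1, -5.96, 0.97, 0, 0, 0, -1.1, 1, -5.96, 0.97, 0.5, 0, 0, -1.1, 1, -5.96, 0.97, 1.7, 0, 0, -1.1, 1, -5.96, 0.97, 1.7, 0, 0, -1.1, 1, -5.96, 0.97, 1.7, 0, 0, -1.1]

```text
clock: 33.5
eef_pos: [0.4643, -0.0186, 0.1301]
ee_rot: [[1.0, -0.001, -0.002], [-0.001, -1.0, 0.0], [-0.002, -0.0, -1.0]]
contact_force: [0.6, 0.1, 0.5]
gripper_width: 0.0298
finger_force: 0.0
```

Request:
drive_tool:
  moves: [1, 0, 0, 1, 0, 0, 0, 1, 0, 0, 1.8, 0, 0, 0, 1, 0, 0, 2.2, 0, 0, 0, 1, 0, 0, 2.2, 0, 0, 0, 1, 0, 0, 2.2, 0, 0, 0]

```text
clock: 34.0
eef_pos: [0.4657, -0.0189, 0.0649]
ee_rot: [[1.0, -0.001, 0.001], [-0.001, -1.0, -0.0], [0.001, 0.0, -1.0]]
contact_force: [-0.5, 0.3, -0.2]
gripper_width: 0.0008
finger_force: 0.0
```

Lowering in small steps to find the contact height.

Request:
drive_tool:
  moves: [1, 0, 0, 0.1, 0, 0, 0, 1, 0, 0, 0.2, 0, 0, 0, 1, 0, 0, 0.2, 0, 0, 0, 1, 0, 0, 0.2, 0, 0, 0]

```text
clock: 34.4
eef_pos: [0.465, -0.0189, 0.058]
ee_rot: [[1.0, -0.001, 0.0], [-0.001, -1.0, 0.0], [0.0, -0.0, -1.0]]
contact_force: [-0.3, 0.1, -0.7]
gripper_width: 0.0005
finger_force: 0.0
```

Request:
drive_tool:
  moves: [1, 0, 0, 0.1, 0, 0, 0, 1, 0, 0, 0.1, 0, 0, 0, 1, 0, 0, 0.1, 0, 0, 0]

```text
clock: 34.7
eef_pos: [0.4651, -0.0189, 0.0549]
ee_rot: [[1.0, -0.001, 0.0], [-0.001, -1.0, 0.0], [0.0, -0.0, -1.0]]
contact_force: [-0.3, 0.0, 2.9]
gripper_width: 0.0005
finger_force: 1.4
```

Request:
drive_tool:
  moves: [1, 0, 0, 0.1, 0, 0, 0, 1, 0, 0, 0.1, 0, 0, 0, 1, 0, 0, 0.1, 0, 0, 0]

```text
clock: 35.0
eef_pos: [0.4652, -0.0189, 0.0527]
ee_rot: [[1.0, -0.001, -0.0], [-0.001, -1.0, -0.0], [-0.0, 0.0, -1.0]]
contact_force: [-8.8, 0.4, 31.4]
gripper_width: 0.0004
finger_force: 15.4
```

Request:
drive_tool:
  moves: [1, 0, 0, 0.1, 0, 0, 0, 1, 0, 0, 0.1, 0, 0, 0, 1, 0, 0, 0.1, 0, 0, 0]

```text
clock: 35.3
eef_pos: [0.4655, -0.019, 0.0515]
ee_rot: [[1.0, -0.001, -0.001], [-0.001, -1.0, -0.0], [-0.001, 0.0, -1.0]]
contact_force: [-28.3, 1.5, 87.7]
gripper_width: 0.0002
finger_force: 43.9
```

The pad makes contact at a TCP height of about 0.056 and the stop is at about 0.053. So the lever rests about 0.04–0.05 rad short of its stop, which is latched. Backing off to the handle.

Request:
drive_tool:
  moves: [1, 0, 0, -0.5, 0, 0, 0, 1, 0, 0, -2, 0, 0, 0, 1, 0, 0, -3.5, 0, 0, 0, -1, 0, 0, -4.3, 0, 0, 0, -1, 0, 0, -4.3, 0, 0, 0, -1, 0, 0, -4.3, 0, 0, 0]

```text
clock: 35.9
eef_pos: [0.4649, -0.0189, 0.1778]
ee_rot: [[1.0, -0.001, 0.001], [-0.001, -1.0, -0.0], [0.001, 0.0, -1.0]]
contact_force: [-0.5, 0.0, -1.4]
gripper_width: 0.0215
finger_force: 0.0
```

```bash
python3 t.py .6452 -.0115 .18 -6.7
```

```text
t 35.9 p [ 0.4649 -0.0189  0.1778] yaw -0.1 tilt [ 0.001 -0.   ] w 0.0215 F [-0.5  0.  -1.4] g 0.0 j [-0.09  0.07  2.22 -0.    0.85  1.48]
go (0.6452, -0.0115, 0.18, -6.7) t [ 6.01 -0.25 -0.07] r [ 0.   -0.01  1.1 ] rows 3.6
```

Request:
drive_tool:
  moves: [-1, 6.0, -0.27, 0, 0, 0, 1.1, -1, 6.0, -0.27, 0, 0, 0, 1.1, -1, 6.0, -0.27, 0, 0, 0, 1.1, -1, 6.0, -0.27, 0, 0, 0, 1.1, -1, 6.0, -0.27, 0, 0, 0, 1.1, -1, 6.0, -0.27, 0, 0, 0, 1.1, -1, 6.0, -0.27, 0, 0, 0, 1.1, -1, 6.0, -0.27, 0, 0, 0, 1.1]

```text
clock: 36.7
eef_pos: [0.6438, -0.0111, 0.1773]
ee_rot: [[0.993, -0.116, -0.001], [-0.116, -0.993, 0.0], [-0.001, 0.0, -1.0]]
contact_force: [-0.9, -0.3, 0.2]
gripper_width: 0.0855
finger_force: 0.0
```

```bash
python3 t.py .6455 -.0105 .066 -6.7
```

```text
t 36.7 p [ 0.6438 -0.0111  0.1773] yaw -6.7 tilt [-0.001  0.   ] w 0.0855 F [-0.9 -0.3  0.2] g 0.0 j [-0.05  0.35  1.87 -0.    0.92  1.63]
go (0.6455, -0.0105, 0.066, -6.7) t [ 0.06 -0.03  3.71] r [0.   0.01 0.  ] rows 2.2
```

Request:
drive_tool:
  moves: [-1, 0.05, -0.03, 2, 0, 0, 0, -1, 0.05, -0.03, 3.2, 0, 0, 0, -1, 0.05, -0.03, 3.7, 0, 0, 0, -1, 0.05, -0.03, 3.7, 0, 0, 0, 1, 0.05, -0.03, 3.7, 0, 0, 0, 1, 0.05, -0.03, 3.7, 0, 0, 0, 1, 0.05, -0.03, 3.7, 0, 0, 0, 1, 0.05, -0.03, 3.7, 0, 0, 0]
  newtons: 15

```text
clock: 37.5
eef_pos: [0.6472, -0.0103, 0.0681]
ee_rot: [[0.993, -0.116, 0.002], [-0.116, -0.993, -0.0], [0.002, -0.0, -1.0]]
contact_force: [0.3, -0.7, -0.2]
gripper_width: 0.0617
finger_force: 0.0
```

Request:
drive_tool:
  moves: [1, 0, 0, 0, 0, 0, 0, 1, 0, 0, 0, 0, 0, 0, 1, 0, 0, 0, 0, 0, 0, 1, 0, 0, 0, 0, 0, 0, 1, 0, 0, 0, 0, 0, 0, 1, 0, 0, 0, 0, 0, 0, 1, 0, 0, 0, 0, 0, 0, 1, 0, 0, 0, 0, 0, 0]

```text
clock: 38.3
eef_pos: [0.6466, -0.01, 0.0668]
ee_rot: [[0.993, -0.116, -0.0], [-0.116, -0.993, 0.0], [-0.0, -0.0, -1.0]]
contact_force: [0.3, 5.2, -0.7]
gripper_width: 0.0143
finger_force: 15.0
```

```bash
python3 t.py .6455 -.0105 .066 38.4;python3 -c "
from h import *;print(get_state()['ft_torque'])"
```

```text
t 38.3 p [ 0.6466 -0.01    0.0668] yaw -6.7 tilt [-0.  0.] w 0.0143 F [ 0.3  5.2 -0.7] g 14.998755007982254 j [-0.05  0.51  1.89  0.    0.74  1.64]
go (0.6455, -0.0105, 0.066, 38.4) t [-0.03  0.02  0.03] r [-0.   -0.   -7.51] rows 5.2
[ 0.94501339 -0.0287595  -0.11226653]
```

Request:
drive_tool:
  moves: [1, 0, 0, 0, 0, 0, -1, 1, 0, 0, 0, 0, 0, -2, 1, 0, 0, 0, 0, 0, -3.2, 1, 0, 0, 0, 0, 0, -4.4, 1, 0, 0, 0, 0, 0, -5.6, 1, 0, 0, 0, 0, 0, -6.7, 1, 0, 0, 0, 0, 0, -7.5, 1, 0, 0, 0, 0, 0, -7.5]

```text
clock: 39.1
eef_pos: [0.6465, -0.0095, 0.0668]
ee_rot: [[0.783, 0.623, -0.0], [0.623, -0.783, 0.001], [0.0, -0.001, -1.0]]
contact_force: [-0.1, 10.3, 0.2]
gripper_width: 0.0142
finger_force: 15.0
```

Request:
drive_tool:
  moves: [1, 0, 0, 0, 0, 0, 0, 1, 0, 0, 0, 0, 0, 0]

```text
clock: 39.3
eef_pos: [0.6464, -0.0095, 0.0668]
ee_rot: [[0.784, 0.62, -0.0], [0.62, -0.784, 0.001], [0.0, -0.001, -1.0]]
contact_force: [-0.6, 9.5, 1.2]
gripper_width: 0.014
finger_force: 15.0
```

```bash
python3 t.py .6455 -.0105 .066 38.4;python3 -c "
from h import *;print(get_state()['ft_torque'])"
```

```text
t 39.3 p [ 0.6464 -0.0095  0.0668] yaw 38.3 tilt [-0.     0.001] w 0.014 F [-0.6  9.5  1.2] g 15.000980347394943 j [-0.05  0.51  1.89  0.    0.75  0.85]
go (0.6455, -0.0105, 0.066, 38.4) t [-0.05  0.01  0.03] r [-0.01 -0.   -0.01] rows 0.0
[1.75876083 0.01548012 0.15862992]
```

Releasing, lifting and moving aside to look.

Request:
drive_tool:
  moves: [-1, 0, 0, 0, 0, 0, 0, -1, 0, 0, 0, 0, 0, 0, -1, 0, 0, 0, 0, 0, 0, -1, 0, 0, 0, 0, 0, 0, -1, 0, 0, 0, 0, 0, 0, -1, 0, 0, 0, 0, 0, 0, -1, 0, 0, -3, 0, 0, 0, -1, 0, 0, -5, 0, 0, 0]

```text
clock: 40.1
eef_pos: [0.6455, -0.0103, 0.1667]
ee_rot: [[0.785, 0.62, -0.003], [0.62, -0.785, 0.0], [-0.003, -0.002, -1.0]]
contact_force: [0.7, -0.1, 0.8]
gripper_width: 0.0751
finger_force: 0.0
```

```bash
python3 t.py .5 .16 .22 38
```

```text
t 40.1 p [ 0.6455 -0.0103  0.1667] yaw 38.3 tilt [-0.003  0.   ] w 0.0751 F [ 0.7 -0.1  0.8] g 0.0 j [-0.05  0.36  1.87 -0.    0.91  0.85]
go (0.5, 0.16, 0.22, 38.0) t [-0.29 -7.47 -1.76] r [-0.02  0.02  0.05] rows 4.6
```

Request:
drive_tool:
  moves: [-1, -0.3, -7.5, -1.8, 0, 0, 0, -1, -0.3, -7.5, -1.8, 0, 0, 0, -1, -0.3, -7.5, -1.8, 0, 0, 0, -1, -0.3, -7.5, -1.8, 0, 0, 0, -1, -0.3, -7.5, -1.8, 0, 0, 0, -1, -0.3, -7.5, -1.8, 0, 0, 0, -1, -0.3, -7.5, -1.8, 0, 0, 0, -1, -0.3, -7.5, -1.8, 0, 0, 0]

```text
clock: 40.9
eef_pos: [0.5005, 0.1601, 0.2207]
ee_rot: [[0.785, 0.62, -0.0], [0.62, -0.785, -0.0], [-0.0, 0.0, -1.0]]
contact_force: [-0.2, -0.0, -0.7]
gripper_width: 0.0913
finger_force: 0.0
```

```bash
python3 t.py;python3 -c "
from m import *
im,P=show('f.png');handle(P);print('pad',np.median(P[209:217,269:278,2]))
S=viewer.camera('scene')
cv2.imwrite('pics/f2.png',np.hstack([cv2.resize(im[120:240,240:400],(400,300)),cv2.resize(S[0][90:240,120:320],(400,300))]))"
```

```text
t 40.9 p [0.5005 0.1601 0.2207] yaw 38.3 tilt [-0. -0.] w 0.0913 F [-0.2 -0.  -0.7] g 0.0 j [ 0.27  0.1   2.09 -0.    0.95  1.17]
fill [ 90.7 281. ] 225.0 xyz [0.2402 0.6068 0.024 ] z 0.033
fill [ 10.2 230. ] 123.0 xyz [0.4186 0.8781 0.024 ] z -0.496
fill [324.3 210.4] 121.0 xyz [ 0.4682 -0.19    0.085 ] z 0.089
fill [372.9 207. ] 115.5 xyz [ 0.4774 -0.3516  0.085 ] z 0.089
fill [464.9 215. ] 54.0 xyz [ 0.4469 -0.6776  0.024 ] z 0.008
fill [321.7 177.4] 114.0 xyz [ 0.5788 -0.1837  0.085 ] z 0.088
fill [369.8 173.4] 107.5 xyz [ 0.5898 -0.3444  0.085 ] z 0.088
handle ((0.6581062078475952, -0.0006351061165332794), (0.07460495829582214, 0.01625794544816017), 37.691226959228516)
pad 0.051295861782213716
```

View pics/f2.png

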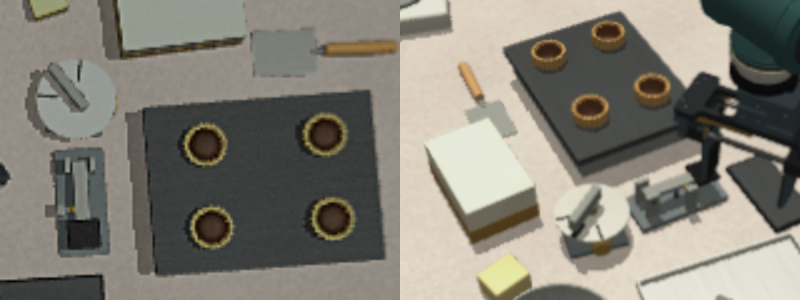

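The handle at (68,85) lies over the thick mark, about 44° open. The lever is down, and all four tarts stand upright on the plate. Handing in.

```bash
python3 -c "
from rig import arm
print(arm.close_job())"
```

```text
the job is handed in; nothing more can be done
None
```

The job is handed in (no verdict was returned): the gas was shut first, all four filled tarts were set upright on the warming plate, the flame lever was pressed until it latched, and the handle was turned to about 44° (half open).

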